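Load the wash carrier and book it with the code reader

ROBOT

A 6-joint arm with a two-finger parallel gripper is mounted at the origin on the work surface. World frame = base frame: x ahead of the robot, y to its left, z up, the work surface at z = 0. Lengths are in m, angles in rad, forces in N, time in s.
With the tool pointing down it reaches from about 0.35 to 0.775 m from the base axis. Payload 7.3 kg.
Tool frame: the origin (TCP) lies at the very end of the fingers, on their centre line; the grasp point (between the pads) lies 19 mm behind it (robot.pinch_z is the distance from the TCP to the grasp point, in m); z points along the fingers, y is the line along which they close (so a half turn about z gives the same grasp; the last joint's range is limited). The gripper opens to 92 mm and grips with 3 to 60 N. Pads are 19 mm wide; open, the fingers measure 130 mm over their backs; the gripper's body (75 mm by 190 mm) begins 47 mm behind the grasp point.
Start: joints at [1.053, 0.342, 1.524, -0, 1.275, -0.146], TCP at [0.191, 0.489, 0.187] pointing down, gripper open.
Joint ranges: [-2.53, 2.53], [-0.77, 2.02], [0.04, 2.7], [-1, 4.14], [0.28, 2.66], [-3.11, 3.11]. Speed limits (rad/s): [2.57, 2.57, 3.14, 3.14, 3.14, 3.14].

INTERFACE

Orientations are given as [roll, pitch, yaw] about the fixed x, y, z axes, in that order (R = Rz(yaw) Ry(pitch) Rx(roll)).
In Python, from cell import robot gives the robot as it stands.
- The arm moves only by the tool move_arm, never from a script. Its argument "motion" is a list of rows, each a list of 6 numbers: the shift along the tool's x, y, z in units of 0.1 m (1.0 is 0.1 m), then the turn, a rotation vector about the tool's x, y, z in units of pi rad (1.0 is pi rad). In form: [[dx, dy, dz, rx, ry, rz], ...]. A call has 1 to 12 rows; each row is the pose to reach, as a shift and turn from the pose commanded when the call began, along the tool's axes at that moment, turning the shorter way round; what a row does not reach only later rows make up. A row lasts 1/8 s, in which the tool goes at most 62.5 mm and 10.7 degrees, less where a joint would pass 70% of its speed; a pose out of reach is approached as far as the arm can. A call with a number of a shift or a turn outside -1 to 1 is refused whole. A call with a gripper value outside its range is refused whole. "fingers" is the opening, from -1 (shut) to 1 (fully open), set as the call begins (left out, the last holds). The fingers move at their own pace and stop on an object; "newtons" is the grip in N (left out, the last holds). Time passes only in rows, so rows that repeat a pose let the fingers close. It gives the time, the measured TCP pose, the force, the opening and the grip force at its end, in the units of the state.
- robot.observe(): the state, without advancing time (a new reading comes with each control period).
- robot.read_camera(name): name is "scene" or "top" or "wrist"; returns a dict with "image" (420x560x3 uint8, red, green, blue), "range_z" (420x560 float32, m along the optical axis (not along the pixel's ray), 0 where there is no reading), "vfov" (degrees; the focal length in pixels is half the picture's height over the tangent of half this angle, whatever the lens; pixels are square), "cx", "cy" (the principal point, pixels), "extrinsics" (4x4, takes a point from camera to world coordinates); the wrist camera has in their place "hand_eye" (4x4, takes a point from camera to tool coordinates, whose origin is the TCP and whose axes are the flange's). Camera axes: x right, y up, looking along -z (the intrinsics and any distortion apply to the point x, -y, -z); pixel columns grow to the right and rows downward; lengths in m; the calibration is good to about 2 mm. A picture is of the moment at which its call begins: read the wrist's pose just before it.
- robot.hand_in(): hands the job in; it is judged then, once.
The state is a dict: "time": time; "qpos": joint angles; "qvel": joint speeds; "joint_efforts": joint torques, N m; "tool_pos": TCP position; "tool_rot": TCP orientation; "contact_force": force on the tool from outside, world axes, zero at the start; "torque": the same for the moment, N m; "opening": finger opening in m; "grip_force": force on a finger pad.
Only numpy, scipy, OpenCV 4.12 (cv2) and the standard library are available. Lean on these libraries where they do the work, as an engineer would, in place of code of your own. Each camera call takes 0.05 s, during which the arm holds its last target. There are 200 camera calls.

TASK

Load the wash carrier: take every brass ring blank from the rubber mat, push it in through the sprung gate of one of the carrier's snap hooks and let it hang there with the gate snapped shut behind it, one blank to a hook. When all are hung, book the carrier: press the latch paddle of the reader's dock and let the lid spring open by itself without touching it (this may also be done earlier), take the code reader, hold it steady and square in front of the bar-code label on the carrier at about 10 cm for two seconds or more, and lay it flat back in the dock, leaving the lid open. Leave the other things on the bench where they are.

Things in the scene. Friction and masses are not known exactly. Their poses are not given: they have to be found in the camera images.
- blank1: brass gear-ring blank, one of four alike (blank1 to blank4; in each run some of them are absent: None): a plain flat ring, outside diameter 56 mm, bore 40 mm, 10 mm thick, 85 g. Origin: centre of its underside face; z along the ring's axis. They lie flat on the rubber mat, whose top is 3 mm above the bench
- blank2: brass gear-ring blank, as blank1
- blank3: brass gear-ring blank, as blank1
- blank4: brass gear-ring blank, as blank1
- carrier: stainless wash carrier fixed to the bench: two feet and posts at y = +-185 mm, a cross rail at the back (front face x = 57, top z = 118 mm) and four snap hooks bolted to it, pointing at the robot, at y = 127.5, 42.5, -42.5, -127.5 mm. Origin on the bench in the plane of the gates, midway between the hooks; x points away from the robot, square to the rail, y left along the rail, z up. Nothing stands under the hooks
- hook1 (a point): hook 1 (left end, +y): middle of its lowest bar, at carrier x 18, z 85 mm; a hung blank's centre is 16 to 30 mm from it. Each hook is a closed loop of 8 mm bar in an upright x-z plane: lowest bar centred at z 85 (x 7 to 40), back centred at x 50.5 (clear depth behind the gate line 46), top bar centred at z 133.5 with a down-turned nose at x = 0, underside z 125 mm. The gate fills the front below the nose
- hook2 (a point): hook 2 from the left: same point on it as point hook1
- hook3 (a point): hook 3 from the left: same point on it as point hook1
- hook4 (a point): hook 4 from the left: same point on it as point hook1
- gate1 (a joint): sprung gate of hook 1, rad: 0 shut, grows to 1.15 pressed inward (+x). Pivot at carrier x 0, z 91; it stands 32 mm up to the nose, 6 mm thick; 0.6 N at its tip starts it, 1.3 N holds 0.8. A blank held flat just under the nose (mid-thickness at z 116) and moved along +x pushes it down; it dives under the rim and springs up inside the bore once the blank's axis reaches about x = 12 mm. Let go, the blank drops and hangs
- gate2 (a joint): sprung gate of hook 2, as gate1
- gate3 (a joint): sprung gate of hook 3, as gate1
- gate4 (a joint): sprung gate of hook 4, as gate1
- label (a point): centre of the carrier's paper bar-code label, 56 x 44 mm, upright on the ID plate at the right end of the carrier (carrier x 57, y -185, z 110 mm); it faces the carrier's -x, to the robot
- dock: code reader's dust-proof dock, grey case fixed to the bench, outside 160 (x) x 206 (y) mm, walls 7 mm thick and 54 mm high, inner floor (rubber) at z = 12 mm. Origin under its centre on the bench; its x points away from the robot, z up. The lid is hinged along the far (+x) top edge. A latch stands out in front (-x) of it
- lid (a joint): sprung lid of the dock, rad: 0 shut and latched, 1.9 fully open (leaning back past upright). When the latch lets go it flies open by itself in under a second and stays open; its free edge (front, -x side) sweeps up and back on a radius of 165 mm about the hinge at dock x = 81, z = 57 mm
- paddle (a point): middle of the pressing area on top of the latch's black ribbed paddle (42 x 36 mm), about 52 mm above the bench, 47 mm in front (-x) of the lid's edge; pressed straight down it tips on a pivot behind it; the lid comes free after about 5 to 7 mm (3.5 N), the full stroke is 9 mm (5 N); it springs back up
- scanner: hand-held code reader lying flat in the closed dock: white body 112 mm long, 36 mm wide, 32 mm high (from x = -75 to 37 mm), black head 38 mm long, 46 mm wide, 38 mm high in front of it (x = 37 to 75 mm), 190 g. Origin: underside, middle of its 150 mm length; x points out of its window (it reads straight along x), z up. In the dock its x points along the dock's -y and it lies about 15 mm in front of the dock's middle
- scan_window (a point): middle of the amber reading window on the head's front face, scanner x 75.5, z 19 mm; axes as the scanner's
- shaft: bystander: turned steel spline shaft, 200 mm long, 30 mm across at its splined middle, lying in two low saddles
- cover: bystander: red polymer gear cover, round, 84 mm across and 44 mm high, on the left end of the mat
- mallet: bystander: wooden mallet lying down, dark oak head 66 mm high, handle 26 mm thick, right of the mat
- oiler: bystander: clear plastic oil bottle, 48 mm across, 130 mm high, standing on the right
Mind the look-alikes: they are no part of the job. Leave any green or grey look-alike of the blank4 alone.

How it is judged:
By the outcome, as a careful person would: the job done as asked, in the order asked, and still so for the second after the job is handed in, with the robot touching nothing.
Of blank1, blank2, blank3, blank4 only 3 to 4 are there at a start; the rules pass over those that are not, and their reading is None.
At some moment in a run one of blank1, blank2, blank3, blank4 may be knocked a few centimetres aside while the robot is not near it.
It also fails if it takes over 200 s, if anything falls off the work surface, if the arm or the gripper's body presses on something with over 40 N, if the wrist force passes 120 N, or if a joint passes its speed limit or range.

## Working session

There is one attempt and no reset: what is moved stays moved. The work goes in short steps, Python scripts to look and compute and a tool call to move; the robot and the scene stay as the last step left them, time stands still between calls to the robot, and variables do not carry over. Pictures are saved under pics/ and viewed, at most 14 in all, crops included, and the job is handed in when it is done.

Besides the shell and the picture viewer there is one more tool, called after "Call:" by a JSON object that holds its "fn" and its "kwargs". move_arm: Moves the arm, as the interface text tells. Shifts and turns lie within -1 to 1; 1 stands for 0.1 m of shift or pi rad of turn. Its arguments: {"type":"object","properties":{"motion":{"type":"array"},"fingers":{"type":"number"},"newtons":{"type":"number"}},"required":["motion"]}

```bash
mkdir -p pics; ls
cat > h.py <<'E'
import numpy as np, cv2
from cell import robot
from scipy.spatial.transform import Rotation as R
def cam(n):
    s=robot.observe(); c=robot.read_camera(n)
    h=c['image'].shape[0]; c['f']=h/2/np.tan(np.radians(c['vfov'])/2)
    if 'extrinsics' in c: c['T']=np.array(c['extrinsics'])
    else:
        T=np.eye(4); T[:3,:3]=R.from_euler('xyz',s['tool_rot']).as_matrix(); T[:3,3]=s['tool_pos']; c['T']=T@np.array(c['hand_eye'])
    return c
def pts(c):
    z=c['range_z']; h,w=z.shape; u,v=np.meshgrid(np.arange(w),np.arange(h))
    P=np.stack([(u-c['cx'])/c['f']*z,-(v-c['cy'])/c['f']*z,-z,np.ones_like(z)],-1)
    return (P@c['T'].T)[...,:3]
def save(c,n): cv2.imwrite('pics/'+n,c['image'][...,::-1])
E
python3 - <<'E'
from h import *
for n in ('top','scene'):
    c=cam(n); save(c,n+'0.png'); np.savez(n+'0.npz',img=c['image'],P=pts(c)); print(n,c['f'],c['cx'],c['cy'],c['T'].round(3).tolist(),[k for k in c])
print(robot.observe(),robot.pinch_z)
E
```

```text
pics
top 463.6224421368139 280.29982955477067 210.22780443442602 [[0.022, 0.989, -0.147, 0.352], [-1.0, 0.023, 0.009, -0.013], [0.012, 0.147, 0.989, 1.089], [0.0, 0.0, 0.0, 1.0]] ['image', 'range_z', 'vfov', 'cx', 'cy', 'extrinsics', 'f', 'T']
scene 405.7374869751919 272.81239981295147 210.77296381534453 [[0.27, -0.757, 0.595, 1.137], [0.963, 0.21, -0.17, -0.191], [0.003, 0.619, 0.786, 0.922], [0.0, 0.0, 0.0, 1.0]] ['image', 'range_z', 'vfov', 'cx', 'cy', 'extrinsics', 'f', 'T']
{'time': 0.1, 'qpos': array([ 1.05294853e+00,  3.42665125e-01,  1.52492512e+00,  9.04184336e-06,
        1.27537376e+00, -1.45994569e-01]), 'qvel': array([ 7.16797205e-05, -2.38181258e-03, -4.86584872e-03, -1.03359545e-03,
        1.93964521e-03, -1.73154604e-03]), 'joint_efforts': array([ 1.68895349e-03, -4.32004917e+01, -2.44696462e+01,  7.20232632e-02,
        5.25958801e-02, -4.47040054e-05]), 'tool_pos': array([0.19052343, 0.48876937, 0.18660695]), 'tool_rot': array([-3.14023715e+00, -2.08053778e-04,  2.76973665e+00]), 'contact_force': array([ 0.34356033,  0.59189474, -0.42053171]), 'torque': array([ 0.03622984, -0.00677619, -0.03347981]), 'grip_force': 0.0, 'opening': 0.09179275206568067} 0.0188
```

View pics/top0.png

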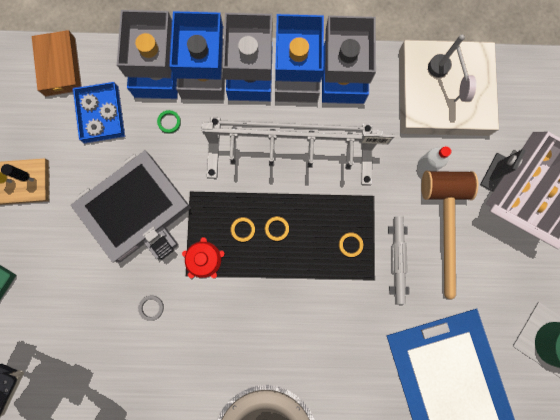

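View pics/scene0.png

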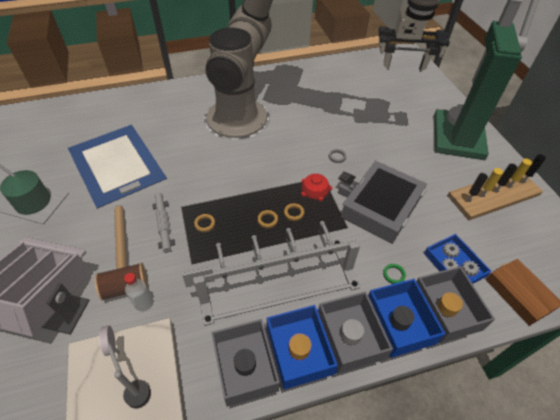

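Top view: three brass blanks on the mat at (243,230), (277,229), (351,245). The green ring (168,121) and the grey ring (151,308) are off the mat and the wrong colour, so they are look-alikes. The carrier hooks are at about (233,150), (272,150), (311,150), (350,150); the dock is at (130,205) with its paddle at (163,246).

Run:
```python
from h import *
d=np.load('top0.npz'); I=d['img']; P=d['P']
hsv=cv2.cvtColor(I,cv2.COLOR_RGB2HSV)
m=((hsv[...,0]>10)&(hsv[...,0]<28)&(hsv[...,1]>130)&(hsv[...,2]>120)).astype(np.uint8); m[:195]=0;m[282:]=0;m[:,:188]=0;m[:,374:]=0
n,l,s,ce=cv2.connectedComponentsWithStats(m)
for i in range(1,n):
    if s[i,4]>30:
        q=P[l==i]; (cx,cy),r=cv2.minEnclosingCircle((q[:,:2]*1000).astype(np.float32)); print('ring',s[i],ce[i].round(1),q.mean(0).round(4),cx,cy,r)
# carrier
x,y,z=P[...,0],P[...,1],P[...,2]
print('mat ctr', P[260,300].round(4))
reg=np.zeros(z.shape,bool); reg[115:190,200:395]=True
for a,b in ((.13,.145),(.11,.125),(.07,.1)):
    q=P[reg&(z>a)&(z<b)]; print(a,len(q),q.min(0).round(3) if len(q) else 0,q.max(0).round(3) if len(q) else 0)
q=P[reg&(z>.129)&(z<.146)]
print(np.round(q[np.argsort(q[:,1])][::6],3).tolist())
q=P[reg&(z>.111)&(z<.125)]; print('rail fit',np.polyfit(q[:,1],q[:,0],1))
# dock
reg=np.zeros(z.shape,bool); reg[140:275,65:195]=True
q=P[reg&(z>.052)&(z<.075)]; print('dock',cv2.minAreaRect((q[:,:2]*1000).astype(np.float32)),np.median(q[:,2]))
for s_ in range(228,264,4): print([(u,s_,*P[s_,u].round(3)) for u in range(152,178,6)])
c=cv2.resize(I[110:280,60:400],None,fx=2.35,fy=2.35,interpolation=cv2.INTER_CUBIC); cv2.imwrite('pics/crop.png',c[...,::-1])
```

```text
ring [231 217  24  25 255] [242.5 229. ] [0.4656 0.0652 0.0109] 466.0496520996094 65.37390899658203 29.3712215423584
ring [265 216  24  25 257] [276.6 227.9] [ 0.47   -0.0145  0.0108] 470.4904479980469 -15.11201000213623 29.395814895629883
ring [339 233  24  24 257] [350.8 244.2] [ 0.4358 -0.1882  0.0104] 436.25286865234375 -189.28170776367188 29.341875076293945
mat ctr [ 0.3968 -0.0705  0.0064]
0.13 492 [ 0.596 -0.261  0.13 ] [0.664 0.09  0.142]
0.11 1110 [ 0.598 -0.26   0.11 ] [0.686 0.153 0.125]
0.07 306 [ 0.595 -0.259  0.07 ] [0.682 0.153 0.1  ]
[[0.662, -0.261, 0.135], [0.662, -0.256, 0.135], [0.657, -0.253, 0.141], [0.658, -0.251, 0.138], [0.664, -0.248, 0.134], [0.663, -0.245, 0.138], [0.658, -0.243, 0.137], [0.656, -0.24, 0.131], [0.661, -0.237, 0.134], [0.658, -0.234, 0.138], [0.658, -0.23, 0.137], [0.66, -0.227, 0.132], [0.66, -0.223, 0.139], [0.657, -0.22, 0.133], [0.663, -0.218, 0.136], [0.657, -0.214, 0.133], [0.659, -0.211, 0.138], [0.659, -0.207, 0.133], [0.659, -0.204, 0.139], [0.662, -0.2, 0.136], [0.664, -0.198, 0.138], [0.661, -0.195, 0.132], [0.601, -0.173, 0.132]
[... 4038 characters left out ...]
t64(0.0))]
[(152, 256, np.float64(0.399), np.float64(0.275), np.float64(-0.001)), (158, 256, np.float64(0.397), np.float64(0.248), np.float64(0.051)), (164, 256, np.float64(0.397), np.float64(0.235), np.float64(0.05)), (170, 256, np.float64(0.399), np.float64(0.232), np.float64(0.003)), (176, 256, np.float64(0.4), np.float64(0.219), np.float64(-0.001))]
[(152, 260, np.float64(0.389), np.float64(0.274), np.float64(0.002)), (158, 260, np.float64(0.39), np.float64(0.261), np.float64(-0.004)), (164, 260, np.float64(0.39), np.float64(0.247), np.float64(-0.002)), (170, 260, np.float64(0.39), np.float64(0.233), np.float64(-0.003)), (176, 260, np.float64(0.391), np.float64(0.218), np.float64(-0.0))]
```

View pics/crop.png

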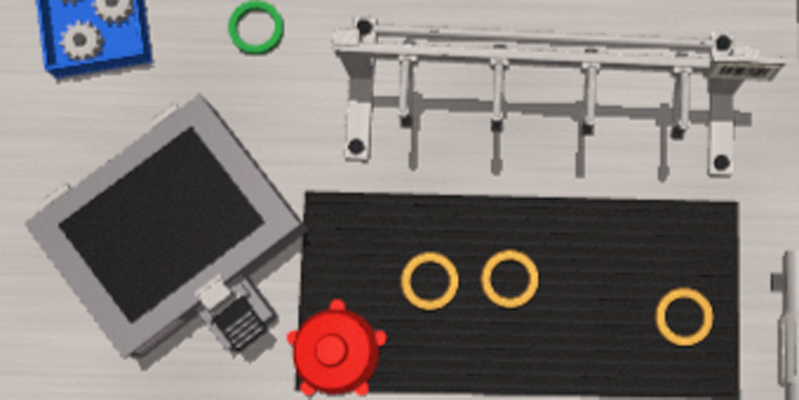

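Enlarged crop: brass blanks at (430,281), (510,279) and (684,317), all on the mat. These are the three to hang. The green ring at (256,26) is a look-alike. I'll open the lid first.

```bash
cat >> h.py <<'E'
def plan(p,yaw=None,rpy=None,via=None):
    """print call rows: current pose -> p; the turn is in the first call"""
    s=robot.observe(); R0=R.from_euler('xyz',s['tool_rot']); pos=np.array(s['tool_pos'])
    R1=R0 if yaw is None and rpy is None else R.from_euler('xyz',rpy if rpy is not None else [np.pi,0,yaw])
    first=True
    for w in (via or [])+[p]:
        w=np.array(w,float)
        while True:
            Rc=R0 if first else R1
            d=Rc.inv().apply(w-pos)/0.1; k=max(1,np.abs(d).max()/0.98); n=int(np.ceil(k)); st=d/n
            rv=(R0.inv()*R1).as_rotvec()/np.pi if first else np.zeros(3)
            rows=int(np.ceil(max(np.linalg.norm(st)/0.55,np.linalg.norm(rv)*180/9,1)))
            print('x%d'%n if not first else '1st of %d'%n, np.r_[st,rv].round(4).tolist(),'rows>=',rows)
            if first: pos=pos+Rc.apply(st)*0.1; first=False; 
            else: pos=w
            if np.linalg.norm(pos-w)<1e-4: break
E
python3 - <<'E'
from h import *
print(np.array(robot.read_camera('wrist')['hand_eye']).round(3).tolist())
plan([.413,.239,.12],yaw=-2.45)
E
```

```text
[[-0.0, 0.956, 0.295, 0.081], [1.0, 0.0, -0.001, -0.001], [-0.001, 0.295, -0.956, -0.197], [0.0, 0.0, 0.0, 1.0]]
1st of 4 [-0.7451, -0.3797, 0.1671, -0.0003, -0.0002, -0.3385] rows>= 7
x3 [-0.03, -0.8357, 0.1668, 0.0, 0.0, 0.0] rows>= 2
```

Call:
{"fn": "move_arm", "kwargs": {"motion": [[-0.745, -0.38, 0.167, 0, 0, -0.3385], [-0.745, -0.38, 0.167, 0, 0, -0.3385], [-0.745, -0.38, 0.167, 0, 0, -0.3385], [-0.745, -0.38, 0.167, 0, 0, -0.3385], [-0.745, -0.38, 0.167, 0, 0, -0.3385], [-0.745, -0.38, 0.167, 0, 0, -0.3385], [-0.745, -0.38, 0.167, 0, 0, -0.3385], [-0.745, -0.38, 0.167, 0, 0, -0.3385]], "fingers": -1}}

```text
time: 1.15
tool_pos: [0.2462, 0.4266, 0.1704]
tool_rot: [-3.142, -0.0, -2.453]
contact_force: [-0.0, -0.0, 0.6]
opening: 0.0164
grip_force: 0.0
```

Call:
{"fn": "move_arm", "kwargs": {"motion": [[-0.03, -0.836, 0.167, 0, 0, 0], [-0.03, -0.836, 0.167, 0, 0, 0], [-0.03, -0.836, 0.167, 0, 0, 0]]}}

```text
time: 1.52
tool_pos: [0.3026, 0.3632, 0.1536]
tool_rot: [-3.142, -0.001, -2.454]
contact_force: [0.0, -0.2, 0.0]
opening: 0.0006
grip_force: 0.0
```

Call:
{"fn": "move_arm", "kwargs": {"motion": [[-0.03, -0.836, 0.167, 0, 0, 0], [-0.03, -0.836, 0.167, 0, 0, 0], [-0.03, -0.836, 0.167, 0, 0, 0]]}}

```text
time: 1.9
tool_pos: [0.3579, 0.3016, 0.1371]
tool_rot: [3.141, -0.0, -2.453]
contact_force: [-0.4, 0.0, -0.1]
opening: 0.0004
grip_force: 0.0
```

Call:
{"fn": "move_arm", "kwargs": {"motion": [[-0.03, -0.836, 0.167, 0, 0, 0], [-0.03, -0.836, 0.167, 0, 0, 0], [-0.03, -0.836, 0.167, 0, 0, 0], [-0.03, -0.836, 0.167, 0, 0, 0]]}}

```text
time: 2.4
tool_pos: [0.4125, 0.2406, 0.1208]
tool_rot: [3.141, 0.0, -2.449]
contact_force: [0.6, -0.5, -0.1]
opening: 0.0003
grip_force: 0.0
```

Run:
```python
from h import *
c=cam('wrist'); save(c,'w1.png'); P=pts(c)
s=robot.observe(); print(s['tool_pos'],s['tool_rot'],s['opening'])
m=(P[...,2]>.045)&(P[...,2]<.058)&(np.hypot(P[...,0]-.413,P[...,1]-.239)<.04)&(c['image'].max(2)<90)
q=P[m]; print(len(q),q.mean(0),cv2.minAreaRect((q[:,:2]*1000).astype(np.float32)))
```

```text
[0.41245253 0.24061688 0.12081261] [ 3.14125407e+00  6.51514147e-04 -2.44873675e+00] 0.0008296793790468838
1495 [0.41408349 0.24048313 0.05245305] ((414.37530517578125, 240.6645050048828), (42.33666229248047, 35.978797912597656), 38.4528694152832)
```

View pics/w1.png

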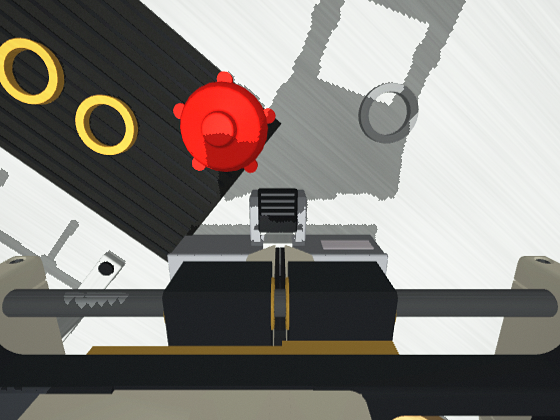

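The paddle is at (278,210) and measures 42 x 36 mm, right under the fingers. Pressing it now.

Call:
{"fn": "move_arm", "kwargs": {"motion": [[0, 0, 0.4, 0, 0, 0], [0, 0, 0.62, 0, 0, 0], [0, 0, 0.68, 0, 0, 0], [0, 0, 0.71, 0, 0, 0], [0, 0, 0.74, 0, 0, 0], [0, 0, 0.76, 0, 0, 0], [0, 0, 0.77, 0, 0, 0], [0, 0, 0.77, 0, 0, 0]]}}

```text
time: 3.45
tool_pos: [0.4133, 0.2393, 0.0435]
tool_rot: [-3.142, 0.0, -2.45]
contact_force: [0.2, 0.2, -0.4]
opening: 0.0006
grip_force: 0.0
```

Call:
{"fn": "move_arm", "kwargs": {"motion": [[0, 0, -0.3, 0, 0, 0], [0, 0, -0.7, 0, 0, 0], [0, 0, -0.9, 0, 0, 0], [0, 0, -0.9, 0, 0, 0], [0, 0, -0.9, 0, 0, 0], [0, 0, -0.9, 0, 0, 0]]}}

```text
time: 4.2
tool_pos: [0.4125, 0.239, 0.1323]
tool_rot: [3.141, -0.002, -2.45]
contact_force: [0.5, -0.6, 0.7]
opening: 0.0004
grip_force: 0.0
```

Run:
```python
from h import *
c=cam('scene'); save(c,'s1.png'); P=pts(c); np.save('s1.npy',P)
d=np.linalg.inv(c['T'])
I=c['image'][150:330,150:450]; cv2.imwrite('pics/s1c.png',cv2.resize(I,None,fx=2.6,fy=2.6,interpolation=cv2.INTER_CUBIC)[...,::-1])
print(robot.observe()['tool_pos'])
```

```text
[0.41266699 0.23901398 0.13241398]
```

View pics/s1c.png

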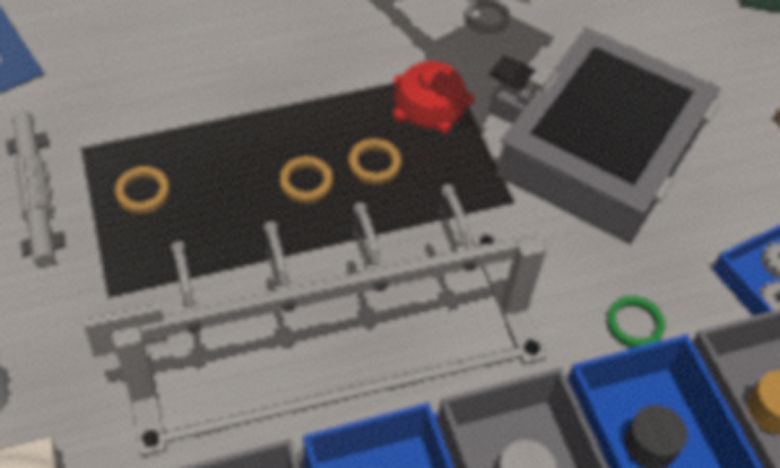

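Run:
```python
from h import *
c=cam('scene'); save(c,'s2.png')
t=cam('top'); 
cv2.imwrite('pics/both.png',np.hstack([cv2.resize(c['image'],(400,300)),cv2.resize(t['image'],(400,300))])[...,::-1])
```

```text
(no output)
```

View pics/both.png

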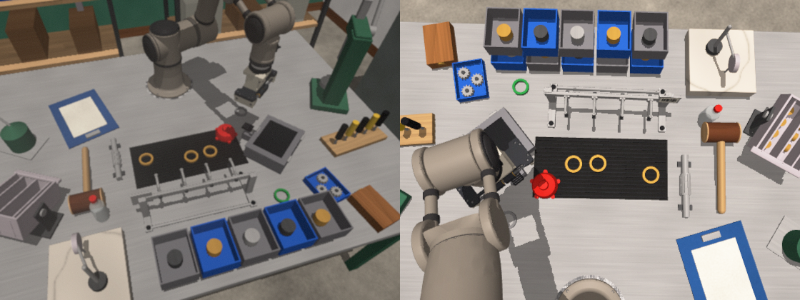

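Run:
```python
from h import *
P=np.load('s1.npy'); 
for v in range(166,190,3): print([P[v,u].round(3).tolist() for u in range(338,358,5)])
c=cam('wrist'); Q=pts(c)
m=(Q[...,2]>.035)&(Q[...,2]<.062)&(np.hypot(Q[...,0]-.413,Q[...,1]-.239)<.045)&(c['image'].max(2)<90)
q=Q[m]; print(len(q),q.mean(0),np.percentile(q[:,2],[5,50,95]),cv2.minAreaRect((q[:,:2]*1000).astype(np.float32)))
save(c,'w2.png')
```

```text
[[0.318, 0.257, -0.002], [0.324, 0.272, -0.001], [0.325, 0.289, -0.005], [0.332, 0.302, -0.001]]
[[0.334, 0.251, 0.001], [0.336, 0.267, -0.001], [0.339, 0.283, -0.002], [0.345, 0.297, -0.0]]
[[0.342, 0.248, -0.003], [0.396, 0.235, 0.055], [0.353, 0.277, -0.0], [0.358, 0.291, 0.001]]
[[0.356, 0.242, -0.001], [0.404, 0.232, 0.052], [0.408, 0.246, 0.052], [0.413, 0.26, 0.052]]
[[0.412, 0.213, 0.052], [0.418, 0.226, 0.054], [0.421, 0.24, 0.054], [0.424, 0.255, 0.053]]
[[0.383, 0.231, 0.003], [0.425, 0.224, 0.049], [0.432, 0.236, 0.053], [0.444, 0.245, 0.064]]
[[0.39, 0.229, -0.002], [0.422, 0.227, 0.033], [0.426, 0.242, 0.032], [0.445, 0.246, 0.052]]
[[0.402, 0.224, -0.001], [0.432, 0.224, 0.032], [0.439, 0.236, 0.035], [0.445, 0.249, 0.038]]
1395 [0.41410358 0.24057036 0.0522549 ] [0.05074585 0.05252232 0.05369215] ((414.24920654296875, 240.56130981445312), (41.756134033203125, 44.914730072021484), 39.99797439575195)
```

View pics/w2.png

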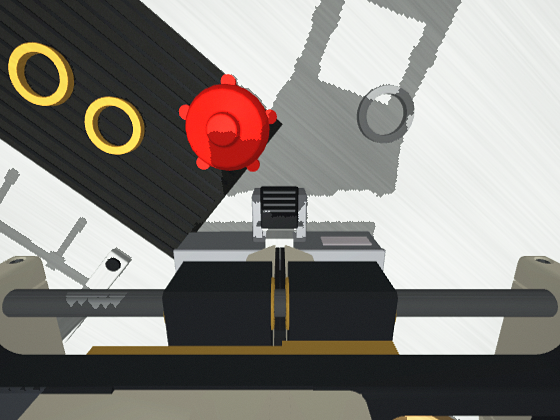

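Call:
{"fn": "move_arm", "kwargs": {"motion": [[0, 0, 0.4, 0, 0, 0], [0, 0, 0.8, 0, 0, 0], [0, 0, 0.84, 0, 0, 0], [0, 0, 0.84, 0, 0, 0]]}}

```text
time: 4.9
tool_pos: [0.4137, 0.2395, 0.0501]
tool_rot: [-3.141, 0.001, -2.45]
contact_force: [0.0, -0.7, 1.3]
opening: 0.0001
grip_force: 0.0
```

Call:
{"fn": "move_arm", "kwargs": {"motion": [[0, 0, 0.03, 0, 0, 0], [0, 0, 0.05, 0, 0, 0], [0, 0, 0.05, 0, 0, 0]]}}

```text
time: 5.28
tool_pos: [0.4134, 0.2394, 0.0448]
tool_rot: [-3.141, 0.001, -2.45]
contact_force: [1.3, -0.7, 0.1]
opening: 0.0004
grip_force: 0.0
```

Run:
```python
from h import *
c=cam('wrist'); save(c,'w3.png'); Q=pts(c); s=robot.observe(); print(s['contact_force'],s['tool_pos'],s['torque'])
m=(np.hypot(Q[...,0]-.413,Q[...,1]-.239)<.045)&(c['image'].max(2)<90)&(Q[...,2]<.065)&(Q[...,2]>.02)
q=Q[m]; print(len(q),np.percentile(q[:,2],[5,50,95]))
```

```text
[ 0.08155334 -0.73658387 -0.20045458] [0.41335599 0.23933697 0.04475001] [ 0.03376022  0.09095799 -0.01826779]
1558 [0.03026462 0.05235879 0.05356718]
```

View pics/w3.png

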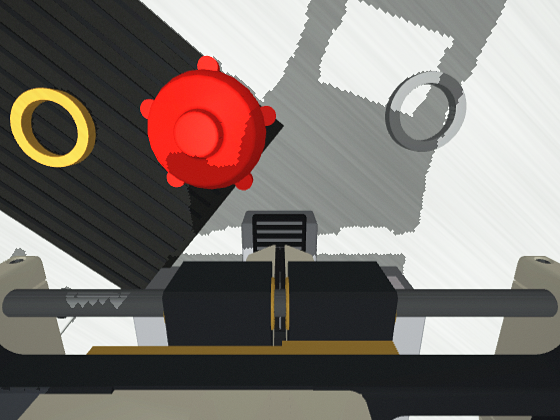

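Run:
```python
from h import *
c=cam('wrist'); Q=pts(c); s=robot.observe()
p=np.linalg.inv(c['T'])@np.r_[s['tool_pos'],1]; print('tip px',c['cx']+c['f']*p[0]/-p[2],c['cy']-c['f']*p[1]/-p[2],p)
for v in range(208,275,5): print(v,[Q[v,u].round(3).tolist() for u in (255,268,280,292)], c['range_z'][v,280])
cv2.imwrite('pics/w3c.png',cv2.resize(c['image'][190:310,200:360],None,fx=4.5,fy=4.5,interpolation=cv2.INTER_CUBIC)[...,::-1])
```

```text
tip px 278.10840098273576 238.2873243616051 [-0.00102816 -0.01953431 -0.21272757  1.        ]
208 [[0.419, 0.219, 0.001], [0.412, 0.227, 0.002], [0.406, 0.235, 0.0], [0.4, 0.243, -0.001]] 0.25263834
213 [[0.42, 0.22, 0.01], [0.413, 0.228, 0.01], [0.407, 0.236, 0.011], [0.401, 0.243, 0.01]] 0.24316397
218 [[0.41, 0.217, 0.052], [0.404, 0.223, 0.052], [0.399, 0.229, 0.053], [0.394, 0.235, 0.053]] 0.19934845
223 [[0.412, 0.219, 0.052], [0.407, 0.225, 0.053], [0.401, 0.231, 0.054], [0.396, 0.237, 0.054]] 0.20003864
228 [[0.415, 0.221, 0.052], [0.41, 0.228, 0.052], [0.405, 0.234, 0.052], [0.399, 0.24, 0.053]] 0.2026843
233 [[0.418, 0.223, 0.053], [0.412, 0.23, 0.052], [0.407, 0.236, 0.053], [0.402, 0.242, 0.053]] 0.20224941
238 [[0.421, 0.225, 0.052], [0.415, 0.232, 0.052], [0.41, 0.238, 0.052], [0.405, 0.245, 0.052]] 0.20495301
243 [[0.423, 0.227, 0.053], [0.418, 0.234, 0.052], [0.413, 0.24, 0.053], [0.408, 0.247, 0.052]] 0.20477869
248 [[0.426, 0.23, 0.052], [0.407, 0.227, 0.089], [0.404, 0.233, 0.085], [0.399, 0.238, 0.088]] 0.17073385
253 [[0.411, 0.222, 0.095], [0.407, 0.228, 0.094], [0.404, 0.233, 0.092], [0.399, 0.237, 0.095]] 0.16484264
258 [[0.411, 0.222, 0.101], [0.407, 0.228, 0.1], [0.404, 0.234, 0.097], [0.399, 0.237, 0.101]] 0.15930913
263 [[0.388, 0.21, 0.156], [0.386, 0.213, 0.156], [0.404, 0.234, 0.103], [0.381, 0.219, 0.157]] 0.15390496
268 [[0.388, 0.21, 0.16], [0.386, 0.213, 0.16], [0.404, 0.233, 0.109], [0.381, 0.219, 0.16]] 0.14805818
273 [[0.388, 0.21, 0.163], [0.386, 0.214, 0.162], [0.404, 0.233, 0.114], [0.381, 0.219, 0.163]] 0.14281093
```

View pics/w3c.png

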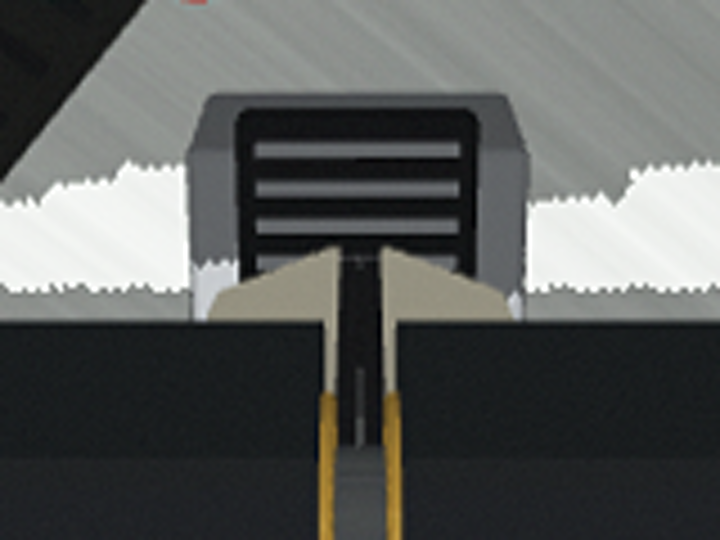

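Odd: the visible fingertips end well above the paddle (crop row about 258, depth z≈0.085) and there is no force, so the paddle isn't being touched. I'll feel downward in small steps.

Call:
{"fn": "move_arm", "kwargs": {"motion": [[0, 0, 0.03, 0, 0, 0], [0, 0, 0.05, 0, 0, 0], [0, 0, 0.05, 0, 0, 0]]}}

```text
time: 5.75
tool_pos: [0.4131, 0.2392, 0.0392]
tool_rot: [3.141, -0.0, -2.45]
contact_force: [0.3, -0.3, 0.4]
opening: 0.0004
grip_force: 0.0
```

Run:
```python
from h import *
s=robot.observe(); print(s['tool_pos'],s['contact_force'],s['qpos'].round(3))
c=cam('scene'); Q=pts(c); t=s['tool_pos']
p=np.linalg.inv(c['T'])@np.r_[t,1]; u,v=c['cx']+c['f']*p[0]/-p[2],c['cy']-c['f']*p[1]/-p[2]; print('TCP px',u,v)
u,v=int(u),int(v)
I=c['image'][v-75:v+45,u-80:u+80]; cv2.imwrite('pics/s4c.png',cv2.resize(I,None,fx=4.5,fy=4.5,interpolation=cv2.INTER_CUBIC)[...,::-1])
m=(np.hypot(Q[...,0]-t[0],Q[...,1]-t[1])<.03); q=Q[m]; print(len(q), np.histogram(q[:,2],bins=np.arange(-.01,.3,.02)))
```

```text
[0.41306001 0.23922061 0.03918956] [ 0.27027067 -0.25339197  0.40377109] [ 0.364  0.44   1.847  0.     0.855 -1.898]
TCP px 345.85720096989587 179.494040025634
772 (array([51, 20, 77, 99,  6,  3,  0,  0, 32, 22, 24,  4,  8, 35,  0]), array([-0.01,  0.01,  0.03,  0.05,  0.07,  0.09,  0.11,  0.13,  0.15,
        0.17,  0.19,  0.21,  0.23,  0.25,  0.27,  0.29]))
```

View pics/s4c.png

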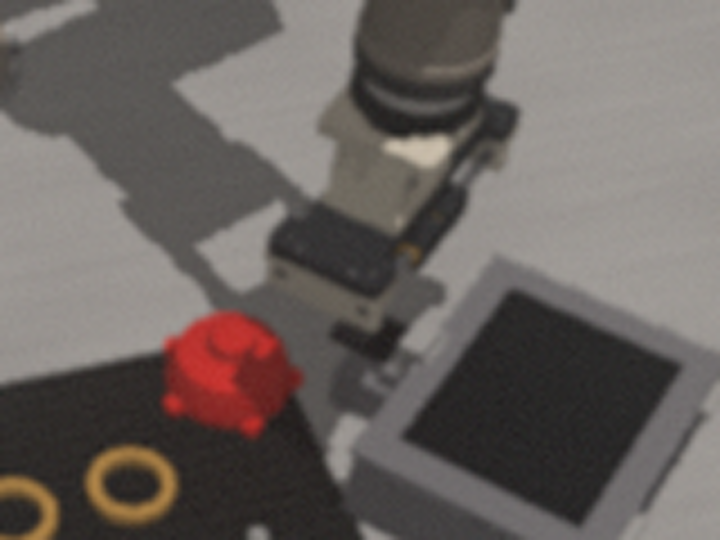

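The gripper hovers over the paddle at (370,340) and there's still no force. I'll keep going down.

Call:
{"fn": "move_arm", "kwargs": {"motion": [[0, 0, 0.03, 0, 0, 0], [0, 0, 0.05, 0, 0, 0], [0, 0, 0.05, 0, 0, 0]]}}

```text
time: 6.18
tool_pos: [0.4131, 0.2392, 0.0342]
tool_rot: [3.141, -0.0, -2.45]
contact_force: [0.0, -0.2, 0.2]
opening: 0.0007
grip_force: 0.0
```

Call:
{"fn": "move_arm", "kwargs": {"motion": [[0, 0, 0.03, 0, 0, 0], [0, 0, 0.04, 0, 0, 0], [0, 0, 0.04, 0, 0, 0]]}}

```text
time: 6.55
tool_pos: [0.4131, 0.2393, 0.0303]
tool_rot: [3.141, -0.0, -2.45]
contact_force: [-0.4, -1.4, -0.4]
opening: 0.0009
grip_force: 0.0
```

Run:
```python
from h import *
s=robot.observe(); print(s['tool_pos'],s['contact_force'])
c=cam('wrist'); Q=pts(c); cv2.imwrite('pics/w5.png',c['image'][...,::-1])
for v in range(200,275,6): print(v,[Q[v,u].round(3).tolist() for u in (255,268,280,292)], c['image'][v,280])
```

```text
[0.41312156 0.23925761 0.03031366] [-0.40283768 -1.41800059 -0.38975146]
200 [[0.41, 0.213, -0.001], [0.403, 0.221, -0.001], [0.397, 0.228, -0.0], [0.391, 0.235, 0.0]] [144 147 144]
206 [[0.413, 0.216, 0.0], [0.407, 0.224, -0.0], [0.401, 0.231, -0.002], [0.395, 0.238, -0.001]] [142 146 143]
212 [[0.418, 0.219, -0.001], [0.411, 0.227, -0.0], [0.405, 0.234, 0.0], [0.399, 0.241, 0.0]] [139 142 140]
218 [[0.419, 0.221, 0.007], [0.413, 0.229, 0.006], [0.407, 0.236, 0.006], [0.401, 0.243, 0.007]] [73 77 78]
224 [[0.408, 0.217, 0.052], [0.403, 0.223, 0.052], [0.398, 0.228, 0.052], [0.394, 0.234, 0.051]] [19 20 20]
230 [[0.41, 0.219, 0.054], [0.405, 0.225, 0.054], [0.401, 0.231, 0.053], [0.396, 0.236, 0.054]] [ 94  98 100]
236 [[0.413, 0.221, 0.054], [0.409, 0.228, 0.052], [0.404, 0.234, 0.052], [0.399, 0.239, 0.053]] [18 20 21]
242 [[0.417, 0.224, 0.054], [0.411, 0.23, 0.054], [0.407, 0.236, 0.053], [0.402, 0.241, 0.054]] [50 53 52]
248 [[0.42, 0.226, 0.054], [0.407, 0.228, 0.073], [0.404, 0.233, 0.071], [0.398, 0.237, 0.075]] [38 39 39]
254 [[0.411, 0.222, 0.082], [0.406, 0.227, 0.083], [0.404, 0.233, 0.08], [0.399, 0.237, 0.082]] [20 21 21]
260 [[0.411, 0.223, 0.088], [0.407, 0.228, 0.089], [0.404, 0.233, 0.086], [0.399, 0.237, 0.088]] [22 22 24]
266 [[0.388, 0.21, 0.144], [0.386, 0.213, 0.143], [0.404, 0.233, 0.092], [0.381, 0.219, 0.144]] [22 23 24]
272 [[0.389, 0.211, 0.146], [0.386, 0.213, 0.148], [0.404, 0.233, 0.098], [0.381, 0.219, 0.148]] [22 24 25]
```

The finger ends measure about 40 mm above the reported TCP (z 0.071 against 0.030). So contact should come at a reported z of about 0.012; I'll approach that in steps and watch the force.

Call:
{"fn": "move_arm", "kwargs": {"motion": [[0, 0, 0.06, 0, 0, 0], [0, 0, 0.12, 0, 0, 0], [0, 0, 0.14, 0, 0, 0], [0, 0, 0.14, 0, 0, 0]]}}

```text
time: 7.1
tool_pos: [0.4131, 0.2392, 0.0162]
tool_rot: [3.141, -0.0, -2.45]
contact_force: [1.1, 0.4, 0.7]
opening: 0.0004
grip_force: 0.0
```

Call:
{"fn": "move_arm", "kwargs": {"motion": [[0, 0, 0.02, 0, 0, 0], [0, 0, 0.04, 0, 0, 0], [0, 0, 0.04, 0, 0, 0]]}}

```text
time: 7.48
tool_pos: [0.413, 0.239, 0.0124]
tool_rot: [3.142, -0.001, -2.45]
contact_force: [-1.5, -1.7, 2.5]
opening: 0.0002
grip_force: 1.6
```

Call:
{"fn": "move_arm", "kwargs": {"motion": [[0, 0, 0.02, 0, 0, 0], [0, 0, 0.04, 0, 0, 0], [0, 0, 0.04, 0, 0, 0]]}}

```text
time: 7.85
tool_pos: [0.4114, 0.2379, 0.0085]
tool_rot: [3.141, -0.004, -2.45]
contact_force: [-5.9, -6.6, 10.0]
opening: 0.0004
grip_force: 6.1
```

Run:
```python
from h import *
s=robot.observe(); print(s['tool_pos'],s['contact_force'])
c=cam('wrist'); Q=pts(c)
for v in range(230,265,4): print(v,[Q[v,u].round(3).tolist() for u in (255,268,280,292)])
```

```text
[0.41140537 0.23792079 0.00848698] [-5.92515962 -6.62096167 10.00740313]
230 [[0.406, 0.216, 0.041], [0.401, 0.222, 0.042], [0.396, 0.227, 0.041], [0.392, 0.232, 0.042]]
234 [[0.407, 0.217, 0.043], [0.402, 0.223, 0.043], [0.398, 0.228, 0.043], [0.393, 0.233, 0.043]]
238 [[0.408, 0.218, 0.044], [0.404, 0.224, 0.044], [0.399, 0.229, 0.045], [0.395, 0.235, 0.044]]
242 [[0.411, 0.22, 0.043], [0.405, 0.226, 0.045], [0.401, 0.231, 0.044], [0.397, 0.237, 0.044]]
246 [[0.412, 0.221, 0.045], [0.407, 0.227, 0.045], [0.404, 0.233, 0.043], [0.399, 0.238, 0.044]]
250 [[0.414, 0.223, 0.046], [0.405, 0.226, 0.056], [0.402, 0.232, 0.052], [0.397, 0.236, 0.056]]
254 [[0.409, 0.221, 0.06], [0.405, 0.226, 0.06], [0.403, 0.232, 0.056], [0.397, 0.236, 0.06]]
258 [[0.409, 0.221, 0.065], [0.405, 0.226, 0.064], [0.403, 0.232, 0.061], [0.398, 0.236, 0.064]]
262 [[0.387, 0.209, 0.12], [0.385, 0.212, 0.119], [0.403, 0.232, 0.066], [0.379, 0.218, 0.12]]
```

Call:
{"fn": "move_arm", "kwargs": {"motion": [[0.02, 0, -0.2, 0, 0, 0], [0.02, 0, -0.5, 0, 0, 0], [0, 0, -0.9, 0, 0, 0], [0, 0, -1, 0, 0, 0], [0, 0, -1, 0, 0, 0], [0, 0, -1, 0, 0, 0], [0, 0, -1, 0, 0, 0], [0, 0, -1, 0, 0, 0]]}}

```text
time: 8.9
tool_pos: [0.4129, 0.2391, 0.1077]
tool_rot: [3.141, -0.001, -2.45]
contact_force: [-0.1, 0.4, -0.2]
opening: 0.0003
grip_force: 0.0
```

Run:
```python
from h import *
s=robot.observe(); print(s['tool_pos'],s['contact_force'])
c=cam('scene'); P=pts(c); np.save('s5.npy',P)
I=c['image']; cv2.imwrite('pics/s5c.png',cv2.resize(I[20:320,160:460],None,fx=2,fy=2,interpolation=cv2.INTER_CUBIC)[...,::-1])
```

```text
[0.41289739 0.23912742 0.10774346] [-0.13717304  0.37301188 -0.24953649]
```

View pics/s5c.png

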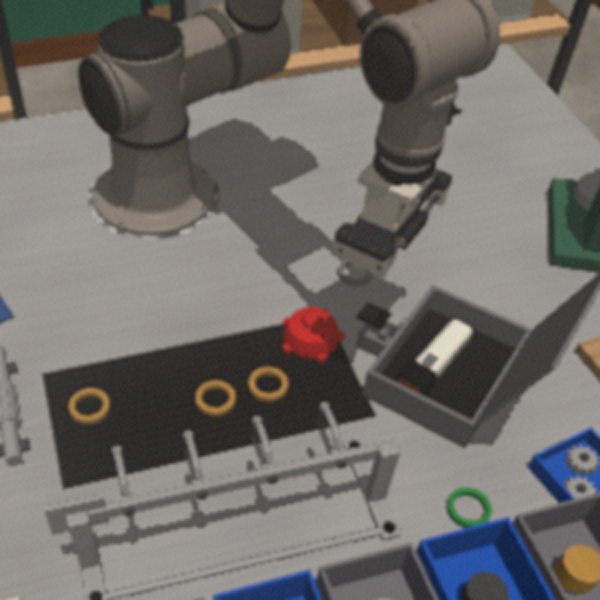

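The lid is open with the scanner visible at (440,355), and the paddle has been left. Next I'll check the fingertip offset with the gripper open, and re-measure the blanks and carrier.

Call:
{"fn": "move_arm", "kwargs": {"motion": [[0, 0, 0, 0, 0, 0], [0, 0, 0, 0, 0, 0], [0, 0, 0, 0, 0, 0], [0, 0, 0, 0, 0, 0], [0, 0, 0, 0, 0, 0], [0, 0, 0, 0, 0, 0], [0, 0, 0, 0, 0, 0], [0, 0, 0, 0, 0, 0]], "fingers": 0.5}}

```text
time: 9.95
tool_pos: [0.4132, 0.2393, 0.1084]
tool_rot: [3.142, 0.0, -2.45]
contact_force: [0.5, 0.5, -0.2]
opening: 0.0683
grip_force: 0.0
```

```bash
cat >> h.py <<'E'
def tooltip(c):
    s=robot.observe(); Rt=R.from_euler('xyz',s['tool_rot']); Q=pts(c); q=Rt.inv().apply(Q.reshape(-1,3)-s['tool_pos'])
    m=(np.abs(q[:,0])<.02)&(np.abs(q[:,1])<.07)&(q[:,2]<.03)&(c['range_z'].ravel()>.02); return q[m]
E
python3 - <<'E'
from h import *
s=robot.observe(); print(s['tool_pos'],s['opening'])
c=cam('wrist'); q=tooltip(c); print(len(q),np.percentile(q[:,2],[50,95,99,100]))
for a in np.arange(-.06,.06,.01):
    k=q[(q[:,1]>a)&(q[:,1]<a+.01)]; print(round(a,2),len(k),(k[k[:,2].argmax()].round(3),np.sort(k[:,2])[-5:].round(3)) if len(k) else '')
save(c,'w6.png')
E
```

```text
[0.41320713 0.23925411 0.10841487] 0.06827956907902212
7506 [-0.08526405 -0.04754331 -0.04152759 -0.03873928]
-0.06 216 (array([ 0.012, -0.05 , -0.061]), array([-0.064, -0.064, -0.064, -0.063, -0.061]))
-0.05 845 (array([ 0.012, -0.041, -0.043]), array([-0.045, -0.045, -0.044, -0.044, -0.043]))
-0.04 2726 (array([ 0.006, -0.034, -0.039]), array([-0.04 , -0.039, -0.039, -0.039, -0.039]))
-0.03 0 
-0.02 0 
-0.01 0 
0.0 0 
0.01 0 
0.02 101 (array([ 0.02 ,  0.027, -0.147]), array([-0.147, -0.147, -0.147, -0.147, -0.147]))
0.03 2168 (array([ 0.01 ,  0.037, -0.039]), array([-0.04 , -0.039, -0.039, -0.039, -0.039]))
0.04 948 (array([ 0.012,  0.04 , -0.041]), array([-0.044, -0.043, -0.042, -0.041, -0.041]))
0.05 265 (array([ 0.012,  0.05 , -0.05 ]), array([-0.053, -0.053, -0.053, -0.051, -0.05 ]))
```

View pics/w6.png

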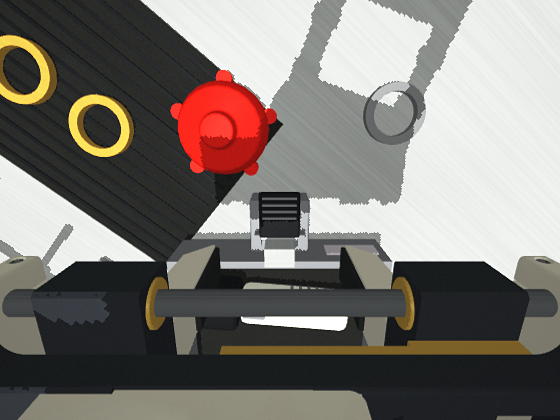

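Numbers confirm that both open fingertips end 39.5 mm short of the reported TCP. In this view blank 1 is at (100,126), blank 2 at (25,70), and the scanner shows through the fingers at (295,305). I'll measure all three blanks, preferring the scene and wrist cameras.

```bash
cat >> h.py <<'E'
def rings(c):
    I=c['image']; P=pts(c); hsv=cv2.cvtColor(I,cv2.COLOR_RGB2HSV)
    m=((hsv[...,0]>10)&(hsv[...,0]<32)&(hsv[...,1]>90)&(hsv[...,2]>90)&(P[...,2]>.008)&(P[...,2]<.019)&(P[...,0]>.34)&(P[...,0]<.56)&(np.abs(P[...,1]+.06)<.2)).astype(np.uint8)
    n,l,s,ce=cv2.connectedComponentsWithStats(m); out=[]
    for i in range(1,n):
        if s[i,4]>100:
            q=P[l==i]; 
            # fit with circle of annulus: least squares to mean radius 24 mm
            from scipy.optimize import least_squares
            r=least_squares(lambda p:np.hypot(q[:,0]-p[0],q[:,1]-p[1])-.024,q[:,:2].mean(0)).x
            out.append((r.round(4).tolist(),np.median(q[:,2]).round(4),ce[i].round().tolist(),int(s[i,4])))
    return out
def hooks(c,x0=.56,x1=.66):
    P=pts(c).reshape(-1,3); q=P[(P[:,2]>.131)&(P[:,2]<.140)&(P[:,0]>x0)&(P[:,0]<x1)&(np.abs(P[:,1]+.04)<.15)]
    for yc in (.086,.001,-.084,-.169):
        k=q[np.abs(q[:,1]-yc)<.02]
        if len(k)>8: print('hook',yc,len(k),'xmin',np.percentile(k[:,0],[0,5]).round(4),'y med',np.median(k[:,1]).round(4),'slope',np.polyfit(k[:,0],k[:,1],1).round(3),'zmax',k[:,2].max().round(3))
E
python3 - <<'E'
from h import *
for n in('wrist','scene','top'):
    c=cam(n); print(n,rings(c)); hooks(c)
    if n!='wrist':
        P=pts(c); y=P[...,1]; z=P[...,2]; x=P[...,0]
        m=(z>.112)&(z<.122)&(x>.62)&(x<.72)&(y>-.2)&(y<.12); q=P[m]; print('rail',len(q),cv2.minAreaRect((q[:,:2]*1000).astype(np.float32)))
plan([.466,.0655,.06],yaw=2.356)
E
```

```text
wrist [([0.4669, -0.013], np.float64(0.0127), [28.0, 72.0], 1504), ([0.463, 0.0656], np.float64(0.0128), [99.0, 125.0], 1700)]
scene [([0.4643, 0.0622], np.float64(0.0129), [293.0, 211.0], 151), ([0.4685, -0.017], np.float64(0.0125), [267.0, 218.0], 153), ([0.4349, -0.1907], np.float64(0.013), [204.0, 222.0], 160)]
hook 0.086 64 xmin [0.5998 0.6022] y med 0.0824 slope [-0.009  0.089] zmax 0.14
hook 0.001 66 xmin [0.5982 0.602 ] y med -0.0021 slope [-0.011  0.005] zmax 0.14
hook -0.084 66 xmin [0.5966 0.5997] y med -0.0865 slope [-0.025 -0.071] zmax 0.14
hook -0.169 66 xmin [0.5953 0.598 ] y med -0.1713 slope [-0.003 -0.169] zmax 0.139
rail 721 ((663.1944580078125, -39.98634338378906), (319.2354431152344, 24.852880477905273), 88.4139633178711)
top [([0.4684, -0.0148], np.float64(0.0122), [277.0, 229.0], 220), ([0.4645, 0.0646], np.float64(0.0119), [243.0, 229.0], 223), ([0.4347, -0.1881], np.float64(0.0121), [351.0, 245.0], 217)]
hook 0.086 84 xmin [0.6011 0.6032] y med 0.0854 slope [-0.004  0.088] zmax 0.14
hook 0.001 83 xmin [0.6009 0.6033] y med -0.0 slope [-0.008  0.005] zmax 0.139
hook -0.084 86 xmin [0.5983 0.6007] y med -0.0838 slope [-0.015 -0.075] zmax 0.14
hook -0.169 85 xmin [0.5964 0.599 ] y med -0.1689 slope [-0.031 -0.15 ] zmax 0.14
rail 779 ((664.43994140625, -39.539794921875), (319.02923583984375, 22.61248779296875), 87.96226501464844)
1st of 2 [0.3509, -0.8375, 0.2421, 0.0, 0.0, 0.4702] rows>= 10
x1 [-0.8011, -0.4276, 0.2421, 0.0, 0.0, 0.0] rows>= 2
```

Run:
```python
from h import *
plan([.4643,.0645,.02],yaw=2.356)
```

```text
1st of 2 [0.3607, -0.8359, 0.4421, 0.0, 0.0, 0.4702] rows>= 10
x1 [-0.7986, -0.4371, 0.4421, 0.0, 0.0, 0.0] rows>= 2
```

Call:
{"fn": "move_arm", "kwargs": {"motion": [[0.36, -0.836, 0.1, 0, 0, 0.4702], [0.36, -0.836, 0.1, 0, 0, 0.4702], [0.36, -0.836, 0.1, 0, 0, 0.4702], [0.36, -0.836, 0.1, 0, 0, 0.4702], [0.36, -0.836, 0.1, 0, 0, 0.4702], [0.36, -0.836, 0.1, 0, 0, 0.4702], [0.36, -0.836, 0.1, 0, 0, 0.4702], [0.36, -0.836, 0.1, 0, 0, 0.4702], [0.36, -0.836, 0.1, 0, 0, 0.4702], [0.36, -0.836, 0.1, 0, 0, 0.4702], [0.36, -0.836, 0.1, 0, 0, 0.4702]]}}

```text
time: 11.52
tool_pos: [0.4388, 0.1519, 0.0984]
tool_rot: [3.141, -0.0, 2.358]
contact_force: [0.3, 0.8, 0.5]
opening: 0.0689
grip_force: 0.0
```

Call:
{"fn": "move_arm", "kwargs": {"motion": [[-0.4, -0.22, 0.1, 0, 0, 0], [-0.8, -0.437, 0.3, 0, 0, 0], [-0.8, -0.437, 0.7, 0, 0, 0], [-0.8, -0.437, 0.78, 0, 0, 0], [-0.8, -0.437, 0.78, 0, 0, 0], [-0.8, -0.437, 0.78, 0, 0, 0]]}}

```text
time: 12.28
tool_pos: [0.4654, 0.0649, 0.0216]
tool_rot: [3.14, 0.002, 2.357]
contact_force: [-0.5, -0.7, 0.0]
opening: 0.0691
grip_force: 0.0
```

Run:
```python
from h import *
s=robot.observe(); print(s['tool_pos'],s['tool_rot'],s['contact_force'])
c=cam('wrist'); r=rings(c); print(r); q=tooltip(c); print(q[:,2].max())
for o in r: print('in tool',R.from_euler('xyz',s['tool_rot']).inv().apply(np.r_[o[0],.008]-s['tool_pos']).round(4))
```

```text
[0.46535141 0.06494145 0.02163287] [3.13997127e+00 1.56844427e-03 2.35732316e+00] [-0.46546326 -0.66343546  0.04301885]
[([0.4631, 0.0651], np.float64(0.0129), [280.0, 230.0], 2343), ([0.4686, -0.0131], np.float64(0.0126), [230.0, 280.0], 280), ([0.4676, -0.0134], np.float64(0.0128), [221.0, 325.0], 430)]
0.02147009867174317
in tool [ 0.0017 -0.0015  0.0136]
in tool [-0.0574 -0.053   0.0136]
in tool [-0.0569 -0.0539  0.0136]
```

Call:
{"fn": "move_arm", "kwargs": {"motion": [[0.015, -0.015, 0.25, 0, 0, 0], [0.015, -0.015, 0.45, 0, 0, 0], [0.015, -0.015, 0.54, 0, 0, 0], [0.015, -0.015, 0.56, 0, 0, 0], [0.015, -0.015, 0.56, 0, 0, 0], [0.015, -0.015, 0.56, 0, 0, 0]]}}

```text
time: 13.08
tool_pos: [0.4629, 0.0645, -0.035]
tool_rot: [3.141, 0.001, 2.356]
contact_force: [-0.3, 0.3, -0.2]
opening: 0.0684
grip_force: 0.0
```

Call:
{"fn": "move_arm", "kwargs": {"motion": [[0, 0, 0, 0, 0, 0], [0, 0, 0, 0, 0, 0], [0, 0, 0, 0, 0, 0], [0, 0, 0, 0, 0, 0], [0, 0, 0, 0, 0, 0], [0, 0, 0, 0, 0, 0]], "fingers": -0.2, "newtons": 40}}

```text
time: 13.82
tool_pos: [0.4627, 0.0645, -0.0353]
tool_rot: [3.141, 0.001, 2.356]
contact_force: [0.0, 1.3, 5.4]
opening: 0.0554
grip_force: 40.0
```

Call:
{"fn": "move_arm", "kwargs": {"motion": [[0, 0, -0.1, 0, 0, 0], [0, 0, -0.4, 0, 0, 0], [0, 0, -0.8, 0, 0, 0], [0, 0, -1, 0, 0, 0], [0, 0, -1, 0, 0, 0], [0, 0, -1, 0, 0, 0]]}}

```text
time: 14.58
tool_pos: [0.4615, 0.0644, 0.0636]
tool_rot: [-3.14, -0.001, 2.356]
contact_force: [-0.1, 0.5, -1.4]
opening: 0.0555
grip_force: 40.0
```

Run:
```python
from h import *
s=robot.observe(); print(s['tool_pos'],s['opening'])
plan([.5555,.0855,.0727],yaw=3.12)
```

```text
[0.46146974 0.064419   0.06360767] 0.05547926480287512
1st of 1 [-0.5156, 0.814, -0.0926, -0.0002, -0.0005, -0.2432] rows>= 5
```

Call:
{"fn": "move_arm", "kwargs": {"motion": [[-0.1, 0.16, -0.09, 0, 0, -0.2432], [-0.2, 0.3, -0.09, 0, 0, -0.2432], [-0.3, 0.45, -0.09, 0, 0, -0.2432], [-0.4, 0.62, -0.09, 0, 0, -0.2432], [-0.516, 0.814, -0.09, 0, 0, -0.2432], [-0.516, 0.814, -0.09, 0, 0, -0.2432], [-0.516, 0.814, -0.09, 0, 0, -0.2432], [-0.516, 0.814, -0.09, 0, 0, -0.2432]]}}

```text
time: 15.58
tool_pos: [0.5554, 0.0853, 0.073]
tool_rot: [-3.142, -0.001, 3.12]
contact_force: [-0.2, -0.6, -1.1]
opening: 0.0553
grip_force: 40.0
```

```bash
cat >> h.py <<'E'
def held(c):
    from scipy.optimize import least_squares
    s=robot.observe(); Rt=R.from_euler('xyz',s['tool_rot']); P=pts(c); q=Rt.inv().apply(P.reshape(-1,3)-s['tool_pos'])
    hsv=cv2.cvtColor(c['image'],cv2.COLOR_RGB2HSV).reshape(-1,3)
    m=(hsv[:,0]>10)&(hsv[:,0]<32)&(hsv[:,1]>90)&(hsv[:,2]>60)&(np.hypot(q[:,0],q[:,1])<.045)&(q[:,2]>-.065)&(q[:,2]<-.03)
    k=q[m]; zt=np.percentile(k[:,2],5); k=k[k[:,2]<zt+.006]
    f=least_squares(lambda p:np.hypot(k[:,0]-p[0],k[:,1]-p[1])-.024,[0,0]).x
    print('held n',len(k),'tool xy',f.round(4),'top z tool',np.percentile(k[:,2],[5,50]).round(4),'tilt z~x,y',np.linalg.lstsq(np.c_[k[:,:2],np.ones(len(k))],k[:,2],rcond=None)[0].round(3))
    hooks(c)
    Pw=P.reshape(-1,3); t=s['tool_pos']
    w=Pw[(np.abs(Pw[:,1]-t[1])<.012)&(Pw[:,0]>.56)&(Pw[:,2]>.07)&(Pw[:,2]<.145)&(hsv[:,1]<80)]
    for a in np.arange(.07,.145,.01):
        b=w[(w[:,2]>=a)&(w[:,2]<a+.01)]
        if len(b)>3: print('z',a.round(3),len(b),'x',np.percentile(b[:,0],[2,50]).round(4),'y',np.percentile(b[:,1],[5,50,95]).round(4))
E
python3 - <<'E'
from h import *
s=robot.observe(); print(s['tool_pos'],s['tool_rot'])
c=cam('wrist'); save(c,'h1.png'); held(c)
E
```

```text
[0.55540713 0.08533726 0.07302931] [-3.14156379e+00 -1.31276571e-03  3.11974528e+00]
held n 2686 tool xy [ 0.0013 -0.0004] top z tool [-0.049  -0.0479] tilt z~x,y [ 0.004  0.001 -0.048]
z 0.08 4 x [0.6308 0.6317] y [0.0815 0.0816 0.0816]
z 0.09 84 x [0.6019 0.6032] y [0.081  0.0863 0.091 ]
z 0.1 159 x [0.6018 0.6029] y [0.0811 0.0857 0.0902]
z 0.11 163 x [0.6016 0.6031] y [0.0818 0.0856 0.0899]
z 0.12 28 x [0.6014 0.6027] y [0.0837 0.0858 0.0879]
```

View pics/h1.png

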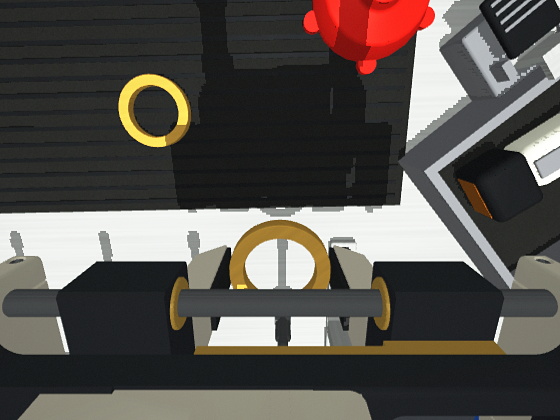

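The blank is held level at (280,265) with the hook and gate straight ahead (gate front x≈0.6025, y≈0.0857). Pushing it in.

Call:
{"fn": "move_arm", "kwargs": {"motion": [[-0.1, 0, 0, 0, 0, 0], [-0.2, 0, 0, 0, 0, 0], [-0.3, 0, 0, 0, 0, 0], [-0.38, 0, 0, 0, 0, 0], [-0.46, 0, 0, 0, 0, 0], [-0.54, 0, 0, 0, 0, 0], [-0.6, 0, 0, 0, 0, 0], [-0.64, 0, 0, 0, 0, 0], [-0.67, 0, 0, 0, 0, 0], [-0.67, 0, 0, 0, 0, 0], [-0.67, 0, 0, 0, 0, 0]]}}

```text
time: 17.0
tool_pos: [0.6225, 0.0841, 0.0729]
tool_rot: [-3.142, -0.002, 3.12]
contact_force: [-2.9, 0.7, -3.0]
opening: 0.055
grip_force: 40.0
```

Run:
```python
from h import *
s=robot.observe(); print(s['tool_pos'],s['contact_force'])
c=cam('wrist'); save(c,'h2.png'); held(c)
```

```text
[0.62248344 0.08406139 0.07289288] [-2.86617977  0.67978009 -3.00020602]
held n 2680 tool xy [ 0.0012 -0.0003] top z tool [-0.0492 -0.0482] tilt z~x,y [ 0.002  0.001 -0.048]
hook 0.086 994 xmin [0.5997 0.6015] y med 0.0855 slope [-0.018  0.096] zmax 0.139
hook 0.001 351 xmin [0.598  0.5988] y med 0.002 slope [ 0.114 -0.067] zmax 0.136
z 0.09 67 x [0.5994 0.6   ] y [0.0811 0.0864 0.0912]
z 0.1 44 x [0.6616 0.6627] y [0.0725 0.0745 0.0958]
z 0.11 821 x [0.6565 0.6647] y [0.0732 0.083  0.095 ]
z 0.12 76 x [0.5998 0.601 ] y [0.0747 0.0855 0.0912]
z 0.13 1014 x [0.6003 0.6131] y [0.0817 0.0855 0.0892]
```

```bash
cat >> h.py <<'E'
def prof(c,yc,a=.585,b=.665):
    P=pts(c).reshape(-1,3); hsv=cv2.cvtColor(c['image'],cv2.COLOR_RGB2HSV).reshape(-1,3)
    w=(np.abs(P[:,1]-yc)<.0035)&(P[:,0]>a)&(P[:,0]<b)&(P[:,2]<.15)
    k=P[w]; sat=hsv[w,1]
    H={}
    for p,s_ in zip(k,sat): H.setdefault((round(float(p[0])/.004)*4,round(float(p[2])/.006)*6,'brass' if s_>90 else '-'),[]).append(1)
    print(' '.join(f'({a},{b},{t}):{len(v)}' for (a,b,t),v in sorted(H.items()) if len(v)>1))
E
python3 - <<'E'
from h import *
c=cam('wrist'); print('wrist (x,z mm)');prof(c,.0855)
c=cam('scene'); print('scene');prof(c,.084)
E
```

```text
wrist (x,z mm)
(584,0,-):10 (588,0,-):34 (592,0,-):36 (596,0,-):34 (596,114,brass):38 (596,120,brass):112 (600,0,-):35 (600,90,-):22 (600,96,-):20 (600,96,brass):6 (600,120,-):2 (600,120,brass):87 (600,126,-):36 (600,132,-):79 (604,0,-):31 (604,120,brass):5 (604,132,-):122 (604,138,-):7 (608,0,-):30 (608,132,-):72 (608,138,-):39 (612,0,-):28 (612,132,-):24 (612,138,-):102 (616,0,-):32 (616,132,-):2 (616,138,-):107 (620,0,-):33 (620,138,-):99 (624,0,-):32 (624,138,-):20 (628,0,-):25 (640,132,-):2 (640,138,-):46 (644,132,-):17 (644,138,-):46 (648,132,-):51 (648,138,-):2 (652,132,-):30 (664,114,-):3 (664,120,-):22
scene
(588,0,-):4 (592,0,-):2 (600,132,-):3 (608,96,-):4 (608,102,-):3 (608,108,-):2 (608,114,-):3 (612,84,-):2 (612,90,-):2 (612,96,-):2 (616,90,-):3 (616,132,-):2 (620,0,-):4 (620,90,-):2 (620,138,-):4 (624,0,-):3 (624,138,-):4 (628,0,-):2 (628,138,-):4 (632,0,-):3 (632,138,-):3 (636,0,-):4 (636,90,-):2 (636,138,-):2 (640,0,-):2 (640,90,-):2 (640,138,-):5 (644,0,-):3 (644,132,-):4 (648,0,-):3 (648,132,-):5 (652,0,-):3 (652,126,-):2 (652,132,-):4 (656,0,-):3 (656,120,-):3 (656,126,-):3 (660,-6,-):2 (660,0,-):3 (660,114,-):3 (660,120,-):3 (664,0,-):2
```

The scene camera sees the gate standing upright (x 0.608, z 96–114 mm) inside the bore, so it has snapped shut. I'll ease back 1 mm and release.

Call:
{"fn": "move_arm", "kwargs": {"motion": [[0.012, 0, 0, 0, 0, 0], [0.012, 0, 0, 0, 0, 0], [0.012, 0, 0, 0, 0, 0]]}}

```text
time: 17.52
tool_pos: [0.6222, 0.0841, 0.0735]
tool_rot: [3.142, 0.0, 3.12]
contact_force: [-2.9, -0.8, -2.8]
opening: 0.0557
grip_force: 40.0
```

Call:
{"fn": "move_arm", "kwargs": {"motion": [[0, 0, 0, 0, 0, 0], [0, 0, 0, 0, 0, 0], [0, 0, 0, 0, 0, 0], [0, 0, 0, 0, 0, 0], [0, 0, 0, 0, 0, 0], [0, 0, 0, 0, 0, 0], [0, 0, 0, 0, 0, 0]], "fingers": 0.45}}

```text
time: 18.4
tool_pos: [0.6222, 0.0841, 0.0734]
tool_rot: [3.142, 0.0, 3.12]
contact_force: [-0.3, -0.3, -0.1]
opening: 0.0666
grip_force: 0.0
```

```bash
cat >> h.py <<'E'
def brass(c,yc):
    P=pts(c).reshape(-1,3); hsv=cv2.cvtColor(c['image'],cv2.COLOR_RGB2HSV).reshape(-1,3)
    k=P[(hsv[:,0]>8)&(hsv[:,0]<32)&(hsv[:,1]>80)&(np.abs(P[:,1]-yc)<.04)&(P[:,0]>.57)&(P[:,0]<.67)&(P[:,2]<.15)]
    print('brass',len(k),np.percentile(k,[2,50,98],axis=0).round(3).tolist() if len(k) else '')
E
python3 - <<'E'
from h import *
s=robot.observe(); print(s['tool_pos'],s['contact_force'])
for n in ('wrist','scene'):
    c=cam(n); brass(c,.0855); print(rings(c))
prof(c,.084)
E
```

```text
[0.62218374 0.08411079 0.0734282 ] [-0.32151806 -0.25680014 -0.07725591]
brass 1336 [[0.613, 0.061, 0.051], [0.619, 0.092, 0.089], [0.627, 0.112, 0.097]]
[([0.4686, -0.0139], np.float64(0.0127), [145.0, 31.0], 1793)]
brass 105 [[0.58, 0.056, 0.006], [0.622, 0.072, 0.089], [0.627, 0.109, 0.098]]
[([0.4684, -0.0173], np.float64(0.0128), [267.0, 218.0], 149), ([0.4347, -0.1907], np.float64(0.0129), [204.0, 222.0], 158)]
(608,96,-):4 (608,102,-):2 (608,108,-):3 (608,114,-):2 (608,120,-):2 (612,96,-):2 (616,96,brass):3 (616,132,-):2 (620,0,-):4 (620,48,-):2 (620,90,brass):2 (620,96,brass):5 (620,138,-):5 (624,0,-):5 (624,90,-):2 (624,90,brass):2 (624,96,brass):2 (624,138,-):5 (628,0,-):2 (628,90,-):3 (628,138,-):3 (632,0,-):3 (632,90,-):3 (632,138,-):3 (636,0,-):4 (636,90,-):4 (636,138,-):3 (640,0,-):3 (640,132,-):3 (640,138,-):3 (644,0,-):5 (644,138,-):2 (648,0,-):3 (648,132,-):2 (652,0,-):3 (652,126,-):2 (652,132,-):5 (656,0,-):3 (656,120,-):3 (656,126,-):3 (660,0,-):4 (660,114,-):2 (660,120,-):4 (664,0,-):3
```

Blank 1 hangs in hook 1 at x≈0.62 with its top at z 0.097, behind the upright gate. Backing out and going to blank 2.

Call:
{"fn": "move_arm", "kwargs": {"motion": [[0, 0, -0.3, 0, 0, 0], [0, 0, -0.5, 0, 0, 0], [0.4, 0, -0.5, 0, 0, 0], [0.8, -0.3, -0.5, 0, 0, 0], [1, -0.8, -0.5, 0, 0, 0], [1, -1, -0.3, 0, 0, 0], [1, -1, 0, 0, 0, 0], [1, -1, 0, 0, 0, 0], [1, -1, 0, 0, 0, 0]]}}

```text
time: 19.62
tool_pos: [0.5207, -0.0136, 0.0743]
tool_rot: [-3.142, 0.001, 3.12]
contact_force: [-0.3, -0.1, -0.2]
opening: 0.0664
grip_force: 0.0
```

Run:
```python
from h import *
s=robot.observe(); print(s['tool_pos'])
c=cam('wrist'); print(rings(c)); c=cam('top'); print(rings(c)); brass(c,.0855)
plan([.4683,-.0145,.02])
```

```text
[ 0.52067354 -0.01360336  0.07427931]
[([0.434, -0.1873], np.float64(0.0127), [62.0, 113.0], 2307), ([0.4675, -0.0148], np.float64(0.0129), [277.0, 151.0], 1729)]
[([0.4348, -0.1882], np.float64(0.0121), [351.0, 245.0], 216)]
brass 55 [[0.617, 0.094, -0.001], [0.621, 0.104, 0.086], [0.653, 0.112, 0.097]]
1st of 1 [0.5275, -0.0207, 0.5448, 0.0, 0.0, 0.0] rows>= 2
```

Call:
{"fn": "move_arm", "kwargs": {"motion": [[0.3, -0.01, 0.2, 0, 0, 0], [0.53, -0.02, 0.5, 0, 0, 0], [0.53, -0.02, 0.75, 0, 0, 0], [0.53, -0.02, 0.75, 0, 0, 0]]}}

```text
time: 20.23
tool_pos: [0.4665, -0.0143, -0.0019]
tool_rot: [3.141, -0.002, 3.12]
contact_force: [-0.0, 0.5, -0.1]
opening: 0.067
grip_force: 0.0
```

Call:
{"fn": "move_arm", "kwargs": {"motion": [[0, 0, 0.2, 0, 0, 0], [0, 0, 0.3, 0, 0, 0], [0, 0, 0.34, 0, 0, 0], [0, 0, 0.34, 0, 0, 0], [0, 0, 0.34, 0, 0, 0]]}}

```text
time: 20.85
tool_pos: [0.4675, -0.0147, -0.0351]
tool_rot: [-3.142, 0.001, 3.12]
contact_force: [0.1, -0.4, 0.9]
opening: 0.0668
grip_force: 0.0
```

Call:
{"fn": "move_arm", "kwargs": {"motion": [[0, 0, 0, 0, 0, 0], [0, 0, 0, 0, 0, 0], [0, 0, 0, 0, 0, 0], [0, 0, 0, 0, 0, 0], [0, 0, 0, 0, 0, 0], [0, 0, 0, 0, 0, 0]], "fingers": -0.2, "newtons": 40}}

```text
time: 21.6
tool_pos: [0.4672, -0.0146, -0.0353]
tool_rot: [-3.142, 0.001, 3.12]
contact_force: [-1.5, 0.2, 5.4]
opening: 0.0552
grip_force: 40.0
```

Call:
{"fn": "move_arm", "kwargs": {"motion": [[0, 0, -0.1, 0, 0, 0], [0, 0, -0.4, 0, 0, 0], [0, 0, -0.8, 0, 0, 0], [0, 0, -1, 0, 0, 0], [0, 0, -1, 0, 0, 0], [0, 0, -1, 0, 0, 0]]}}

```text
time: 22.35
tool_pos: [0.4663, -0.0145, 0.0637]
tool_rot: [3.141, -0.001, 3.12]
contact_force: [-0.7, 0.8, -0.8]
opening: 0.0551
grip_force: 40.0
```

Run:
```python
from h import *
s=robot.observe(); print(s['tool_pos'],s['opening'])
c=cam('wrist'); held(c)
plan([.5555,.0015,.073],yaw=3.12)
```

```text
[ 0.46629961 -0.01447027  0.06367516] 0.05514082773160359
held n 2710 tool xy [ 0.0005 -0.0003] top z tool [-0.0495 -0.0485] tilt z~x,y [ 0.004  0.001 -0.048]
1st of 1 [-0.8899, 0.1787, -0.0979, 0.0001, -0.0007, 0.0] rows>= 2
```

Call:
{"fn": "move_arm", "kwargs": {"motion": [[-0.2, 0.05, -0.097, 0, 0, 0], [-0.5, 0.1, -0.097, 0, 0, 0], [-0.75, 0.179, -0.097, 0, 0, 0], [-0.89, 0.179, -0.097, 0, 0, 0], [-0.89, 0.179, -0.097, 0, 0, 0], [-0.89, 0.179, -0.097, 0, 0, 0]]}}

```text
time: 23.15
tool_pos: [0.5551, 0.0015, 0.0732]
tool_rot: [3.141, -0.002, 3.12]
contact_force: [0.7, 0.2, -2.0]
opening: 0.0551
grip_force: 40.0
```

Run:
```python
from h import *
s=robot.observe(); print(s['tool_pos'],s['tool_rot'])
c=cam('wrist'); held(c); brass(c,.0855)
```

```text
[0.55514293 0.00145772 0.07315242] [ 3.14127362e+00 -2.41883678e-03  3.12002192e+00]
held n 2670 tool xy [ 0.0009 -0.0003] top z tool [-0.0489 -0.0479] tilt z~x,y [ 0.005 -0.002 -0.048]
z 0.08 5 x [0.6295 0.6311] y [0.0042 0.0043 0.0043]
z 0.09 50 x [0.6007 0.6017] y [-0.0042  0.0012  0.0058]
z 0.1 160 x [0.6001 0.6013] y [-0.0035  0.0005  0.0055]
z 0.11 164 x [0.5999 0.6012] y [-0.0033  0.0008  0.0048]
z 0.12 50 x [0.5975 0.6006] y [-0.0016  0.001   0.0034]
brass 1 [[0.604, 0.047, -0.0], [0.604, 0.047, -0.0], [0.604, 0.047, -0.0]]
```

Call:
{"fn": "move_arm", "kwargs": {"motion": [[-0.1, 0, 0, 0, 0, 0], [-0.2, 0, 0, 0, 0, 0], [-0.3, 0, 0, 0, 0, 0], [-0.38, 0, 0, 0, 0, 0], [-0.46, 0, 0, 0, 0, 0], [-0.54, 0, 0, 0, 0, 0], [-0.6, 0, 0, 0, 0, 0], [-0.64, 0, 0, 0, 0, 0], [-0.645, 0, 0, 0, 0, 0], [-0.645, 0, 0, 0, 0, 0]]}}

```text
time: 24.45
tool_pos: [0.6202, 0.0, 0.0736]
tool_rot: [3.141, -0.001, 3.12]
contact_force: [-1.4, -1.1, -3.6]
opening: 0.0553
grip_force: 40.0
```

Run:
```python
from h import *
s=robot.observe(); print(s['tool_pos'],s['contact_force'])
c=cam('wrist'); held(c); c=cam('scene'); prof(c,-.0005,b=.63)
```

```text
[6.20238756e-01 3.45356675e-05 7.35955260e-02] [-1.40336102 -1.11838454 -3.59941486]
held n 2664 tool xy [ 0.0009 -0.0003] top z tool [-0.0494 -0.0483] tilt z~x,y [-0.005 -0.001 -0.048]
hook 0.086 350 xmin [0.5997 0.6006] y med 0.0848 slope [-0.111  0.152] zmax 0.136
hook 0.001 948 xmin [0.5976 0.5999] y med 0.0005 slope [-0.019  0.013] zmax 0.139
hook -0.084 336 xmin [0.5962 0.597 ] y med -0.0831 slope [ 0.075 -0.129] zmax 0.136
z 0.08 4 x [0.5983 0.5985] y [-0.      0.0043  0.006 ]
z 0.09 72 x [0.5977 0.5984] y [-0.0044  0.0009  0.0058]
z 0.1 51 x [0.6603 0.661 ] y [-0.0115  0.0093  0.0117]
z 0.11 787 x [0.655  0.6629] y [-0.0107  0.0001  0.0108]
z 0.12 82 x [0.5981 0.5996] y [-0.0081  0.0005  0.0088]
z 0.13 973 x [0.5987 0.6113] y [-0.0031  0.0006  0.0043]
(588,0,-):3 (604,90,-):2 (604,108,-):3 (604,114,-):2 (608,90,-):4 (608,96,-):4 (608,102,-):2 (612,84,-):2 (612,90,-):3 (612,138,-):2 (616,0,-):2 (616,90,-):3 (616,138,-):3 (620,0,-):3 (620,138,-):3 (624,0,-):3 (624,138,-):3 (628,0,-):4 (628,138,-):3
```

Gate 2 is upright (z 90–114 mm at x≈0.606). Releasing, then on to blank 3.

Call:
{"fn": "move_arm", "kwargs": {"motion": [[0, 0, 0, 0, 0, 0], [0, 0, 0, 0, 0, 0], [0, 0, 0, 0, 0, 0], [0, 0, 0, 0, 0, 0], [0, 0, 0, 0, 0, 0], [0, 0, 0, 0, 0, 0], [0, 0, 0, 0, 0, 0]], "fingers": 0.45}}

```text
time: 25.42
tool_pos: [0.6209, 0.0, 0.0741]
tool_rot: [3.141, 0.0, 3.12]
contact_force: [0.4, -0.4, 0.1]
opening: 0.0666
grip_force: 0.0
```

Run:
```python
from h import *
for n in ('wrist','scene'):
    c=cam(n); brass(c,0)
prof(c,-.0005,b=.63)
```

```text
brass 1574 [[0.602, -0.022, 0.049], [0.614, 0.009, 0.085], [0.628, 0.025, 0.096]]
brass 100 [[0.585, -0.027, 0.002], [0.622, -0.009, 0.087], [0.632, 0.023, 0.097]]
(604,96,-):4 (604,102,-):2 (604,114,-):2 (604,120,-):2 (608,96,-):3 (612,48,-):2 (612,96,brass):2 (612,138,-):2 (616,0,-):4 (616,48,brass):2 (616,96,brass):5 (616,138,-):3 (620,0,-):3 (620,90,brass):2 (620,96,brass):3 (620,138,-):4 (624,0,-):2 (624,84,-):2 (624,90,-):3 (624,138,-):3 (628,0,-):5 (628,90,-):3 (628,138,-):4
```

Call:
{"fn": "move_arm", "kwargs": {"motion": [[0, 0, -0.3, 0, 0, 0], [0, 0, -0.5, 0, 0, 0], [0.4, 0, -0.5, 0, 0, 0], [0.8, -0.3, -0.5, 0, 0, 0], [1, -0.8, -0.5, 0, 0, 0], [1, -1, -0.3, 0, 0, 0], [1, -1, 0, 0, 0, 0], [1, -1, 0, 0, 0, 0], [1, -1, 0, 0, 0, 0]]}}

```text
time: 26.65
tool_pos: [0.5194, -0.0978, 0.075]
tool_rot: [-3.141, 0.001, 3.121]
contact_force: [0.0, -0.4, -0.0]
opening: 0.0662
grip_force: 0.0
```

Run:
```python
from h import *
s=robot.observe(); print(s['tool_pos'])
c=cam('wrist'); print(rings(c)); c=cam('scene'); print(rings(c)); brass(c,.0855)
plan([.4345,-.1885,.0])
```

```text
[ 0.51938517 -0.09777782  0.07502276]
[([0.434, -0.1878], np.float64(0.0129), [166.0, 112.0], 2096)]
[([0.435, -0.1907], np.float64(0.0121), [203.0, 222.0], 137)]
brass 114 [[0.612, 0.059, 0.048], [0.621, 0.075, 0.089], [0.628, 0.11, 0.099]]
1st of 1 [0.8342, -0.9248, 0.7519, 0.0, 0.0, 0.0] rows>= 3
```

Call:
{"fn": "move_arm", "kwargs": {"motion": [[0.3, -0.3, 0.2, 0, 0, 0], [0.6, -0.6, 0.4, 0, 0, 0], [0.837, -0.92, 0.6, 0, 0, 0], [0.837, -0.92, 0.76, 0, 0, 0], [0.837, -0.92, 0.76, 0, 0, 0]]}}

```text
time: 27.38
tool_pos: [0.4329, -0.1881, -0.0019]
tool_rot: [3.141, -0.0, 3.12]
contact_force: [-1.1, 0.2, -0.2]
opening: 0.0667
grip_force: 0.0
```

Run:
```python
from h import *
s=robot.observe(); print(s['tool_pos'])
c=cam('wrist'); r=rings(c); print(r)
for o in r: print('in tool',R.from_euler('xyz',s['tool_rot']).inv().apply(np.r_[o[0],.008]-s['tool_pos']).round(4))
```

```text
[ 0.43294586 -0.18807053 -0.00185582]
[([0.4329, -0.1887], np.float64(0.0129), [279.0, 246.0], 2913)]
in tool [ 0.     -0.0006 -0.0099]
```

Call:
{"fn": "move_arm", "kwargs": {"motion": [[0, 0, 0.2, 0, 0, 0], [0, 0, 0.3, 0, 0, 0], [0, 0, 0.335, 0, 0, 0], [0, 0, 0.335, 0, 0, 0], [0, 0, 0.335, 0, 0, 0]]}}

```text
time: 28.05
tool_pos: [0.4334, -0.1881, -0.035]
tool_rot: [-3.141, 0.001, 3.12]
contact_force: [-0.0, 0.7, 0.7]
opening: 0.0666
grip_force: 0.0
```

Call:
{"fn": "move_arm", "kwargs": {"motion": [[0, 0, 0, 0, 0, 0], [0, 0, 0, 0, 0, 0], [0, 0, 0, 0, 0, 0], [0, 0, 0, 0, 0, 0], [0, 0, 0, 0, 0, 0], [0, 0, 0, 0, 0, 0]], "fingers": -0.2, "newtons": 40}}

```text
time: 28.8
tool_pos: [0.4333, -0.1881, -0.0351]
tool_rot: [-3.141, 0.001, 3.12]
contact_force: [-0.5, 0.0, 5.8]
opening: 0.0551
grip_force: 40.0
```

Call:
{"fn": "move_arm", "kwargs": {"motion": [[0, 0, -0.1, 0, 0, 0], [0, 0, -0.4, 0, 0, 0], [0, 0, -0.8, 0, 0, 0], [0, 0, -1, 0, 0, 0], [0, 0, -1, 0, 0, 0], [0, 0, -1, 0, 0, 0]]}}

```text
time: 29.55
tool_pos: [0.4325, -0.1876, 0.0639]
tool_rot: [3.141, -0.001, 3.12]
contact_force: [0.8, -0.1, 0.2]
opening: 0.0553
grip_force: 40.0
```

Run:
```python
from h import *
s=robot.observe(); print(s['tool_pos'],s['opening'])
c=cam('wrist'); held(c)
plan([.553,-.083,.073],yaw=3.12)
```

```text
[ 0.4324537  -0.18762584  0.06385352] 0.055307735789306665
held n 2694 tool xy [ 0.0004 -0.0004] top z tool [-0.0493 -0.0483] tilt z~x,y [ 0.006 -0.    -0.048]
1st of 2 [-0.592, 0.5355, -0.0477, 0.0004, -0.0006, 0.0] rows>= 2
x1 [-0.5921, 0.5355, -0.0472, 0.0, 0.0, 0.0] rows>= 2
```

Call:
{"fn": "move_arm", "kwargs": {"motion": [[-0.3, 0.26, -0.05, 0, 0, 0], [-0.592, 0.535, -0.05, 0, 0, 0], [-0.592, 0.535, -0.05, 0, 0, 0]]}}

```text
time: 29.98
tool_pos: [0.4942, -0.1341, 0.0683]
tool_rot: [3.141, -0.001, 3.123]
contact_force: [-0.6, 0.5, -1.2]
opening: 0.0553
grip_force: 40.0
```

Call:
{"fn": "move_arm", "kwargs": {"motion": [[-0.3, 0.3, -0.045, 0, 0, 0], [-0.5, 0.535, -0.045, 0, 0, 0], [-0.592, 0.535, -0.045, 0, 0, 0], [-0.592, 0.535, -0.045, 0, 0, 0], [-0.592, 0.535, -0.045, 0, 0, 0]]}}

```text
time: 30.6
tool_pos: [0.5527, -0.0845, 0.0737]
tool_rot: [3.141, -0.001, 3.119]
contact_force: [-0.4, 0.1, -0.9]
opening: 0.0556
grip_force: 40.0
```

Run:
```python
from h import *
s=robot.observe(); print(s['tool_pos'],s['tool_rot'])
c=cam('wrist'); held(c)
```

```text
[ 0.5527129  -0.08448292  0.07365696] [ 3.14144137e+00 -1.40171195e-03  3.11896777e+00]
held n 2641 tool xy [ 0.0008 -0.0004] top z tool [-0.0489 -0.0478] tilt z~x,y [ 0.006 -0.    -0.048]
z 0.08 5 x [0.6275 0.6289] y [-0.0884 -0.0883 -0.0883]
z 0.09 63 x [0.5986 0.6002] y [-0.0896 -0.0842 -0.0788]
z 0.1 152 x [0.5984 0.5996] y [-0.0887 -0.0842 -0.0797]
z 0.11 166 x [0.5981 0.5995] y [-0.088  -0.084  -0.0799]
z 0.12 44 x [0.5962 0.5989] y [-0.0862 -0.0843 -0.082 ]
```

Call:
{"fn": "move_arm", "kwargs": {"motion": [[-0.1, 0.015, 0, 0, 0, 0], [-0.2, 0.015, 0, 0, 0, 0], [-0.3, 0.015, 0, 0, 0, 0], [-0.38, 0.015, 0, 0, 0, 0], [-0.46, 0.015, 0, 0, 0, 0], [-0.54, 0.015, 0, 0, 0, 0], [-0.6, 0.015, 0, 0, 0, 0], [-0.64, 0.015, 0, 0, 0, 0], [-0.65, 0.015, 0, 0, 0, 0], [-0.65, 0.015, 0, 0, 0, 0]]}}

```text
time: 31.9
tool_pos: [0.6182, -0.0834, 0.0738]
tool_rot: [3.141, -0.001, 3.12]
contact_force: [-2.1, -0.1, -2.2]
opening: 0.0557
grip_force: 40.0
```

Run:
```python
from h import *
s=robot.observe(); print(s['tool_pos'],s['contact_force'])
c=cam('scene'); prof(c,-.0855,b=.63)
```

```text
[ 0.61822602 -0.08342213  0.07383104] [-2.0556078  -0.13109473 -2.17467875]
(604,96,-):3 (608,90,-):2 (612,138,-):4 (616,0,-):3 (616,90,-):3 (620,0,-):4 (620,138,-):7 (624,0,-):4 (624,138,-):3 (628,0,-):3 (628,138,-):4
```

Run:
```python
from h import *
c=cam('scene'); P=pts(c).reshape(-1,3)
for yc in (.084,-.001,-.0865,-.171):
    k=P[(np.abs(P[:,1]-yc)<.007)&(P[:,0]>.592)&(P[:,0]<.613)&(P[:,2]>.085)&(P[:,2]<.128)]; k=k[k[:,2].argsort()]; print(yc,[(int(a[0]*1000),int(a[1]*1000),int(a[2]*1000)) for a in k])
```

```text
0.084 [(606, 78, 87), (608, 80, 89), (605, 78, 90), (609, 85, 92), (609, 87, 92), (604, 78, 92), (608, 82, 93), (608, 79, 93), (612, 81, 93), (608, 87, 94), (606, 80, 95), (607, 82, 95), (603, 78, 95), (608, 85, 95), (606, 82, 98), (607, 85, 98), (608, 87, 98), (606, 87, 100), (607, 79, 100), (605, 85, 101), (604, 88, 102), (605, 80, 102), (606, 82, 102), (604, 80, 105), (605, 82, 105), (607, 84, 108), (605, 87, 108), (606, 84, 110), (604, 79, 110), (607, 81, 112), (604, 81, 113), (604, 79, 114), (603, 81, 116), (607, 83, 117), (607, 82, 120), (608, 79, 127)]
-0.001 [(602, -6, 87), (607, -3, 89), (601, -6, 91), (603, -1, 92), (608, -6, 92), (605, 2, 94), (603, 3, 94), (611, -1, 94), (608, 0, 94), (607, -5, 94), (600, -6, 94), (608, -3, 95), (612, 0, 95), (610, 1, 96), (605, -5, 96), (607, 0, 97), (605, 0, 98), (605, -2, 100), (603, -2, 101), (604, 0, 102), (606, -5, 102), (604, -5, 103), (604, -5, 107), (605, -2, 108), (602, -2, 109), (606, 0, 109), (604, -5, 112), (605, 0, 112), (604, -3, 116), (605, -5, 117), (604, -2, 119), (606, -4, 127)]
-0.0865 [(612, -85, 86), (609, -87, 87), (612, -88, 87), (610, -85, 87), (606, -89, 88), (609, -89, 88), (605, -86, 89), (609, -87, 90), (603, -88, 91), (605, -91, 91), (607, -89, 93), (605, -86, 94), (604, -91, 95), (602, -88, 95), (602, -90, 96), (604, -85, 97), (602, -90, 100), (604, -88, 102), (602, -90, 104), (603, -87, 104), (603, -90, 109), (604, -87, 110), (598, -91, 111), (603, -87, 112), (603, -89, 113), (600, -89, 114), (598, -88, 115), (600, -91, 118), (603, -89, 127)]
-0.171 [(604, -175, 90), (604, -165, 90), (603, -174, 93), (601, -175, 98), (599, -175, 99), (599, -165, 100), (602, -175, 109), (601, -174, 110)]
```

Gate 3 is upright too (x≈0.603 all the way from z 90 to 118 mm). Releasing.

Call:
{"fn": "move_arm", "kwargs": {"motion": [[0, 0, 0, 0, 0, 0], [0, 0, 0, 0, 0, 0], [0, 0, 0, 0, 0, 0], [0, 0, 0, 0, 0, 0], [0, 0, 0, 0, 0, 0], [0, 0, 0, 0, 0, 0], [0, 0, 0, 0, 0, 0]], "fingers": 0.45}}

```text
time: 32.88
tool_pos: [0.6188, -0.0834, 0.0741]
tool_rot: [3.141, 0.0, 3.12]
contact_force: [0.2, 1.1, -0.7]
opening: 0.0667
grip_force: 0.0
```

Call:
{"fn": "move_arm", "kwargs": {"motion": [[0, 0, -0.3, 0, 0, 0], [0, 0, -0.5, 0, 0, 0], [0.4, 0, -0.5, 0, 0, 0], [0.8, 0.3, -0.7, 0, 0, 0], [1, 0.8, -0.9, 0, 0, 0], [1, 1, -1, 0, 0, 0], [1, 1, -1, 0, 0, 0], [1, 1, -1, 0, 0, 0]]}}

```text
time: 33.88
tool_pos: [0.5209, 0.0181, 0.1737]
tool_rot: [-3.141, -0.0, 3.12]
contact_force: [0.5, -0.1, -0.3]
opening: 0.0663
grip_force: 0.0
```

Run:
```python
from h import *
s=robot.observe(); print(s['tool_pos'],s['qpos'].round(3))
c=cam('scene'); P=pts(c); I=c['image']; hsv=cv2.cvtColor(I,cv2.COLOR_RGB2HSV)
for y in (.084,-.001,-.0865): brass(c,y)
print('mat',rings(c))
d=cam('top'); Pt=pts(d)
for n,cc,Q in(('scene',c,P),('top',d,Pt)):
    # label / ID plate
    k=Q[(Q[...,1]<-.185)&(Q[...,1]>-.28)&(Q[...,0]>.63)&(Q[...,0]<.7)&(Q[...,2]>.07)]
    print(n,'plate',len(k),np.percentile(k,[1,50,99],axis=0).round(3).tolist() if len(k) else '')
    # scanner: bright pixels inside dock
    hv=cv2.cvtColor(cc['image'],cv2.COLOR_RGB2HSV)
    R2=R.from_euler('z',.671).as_matrix()[:2,:2]; loc=(Q[...,:2]-[.5157,.3225])@R2
    m=(np.abs(loc[...,0])<.07)&(np.abs(loc[...,1])<.095)&(Q[...,2]>.022)&(Q[...,2]<.075)
    k=Q[m]; print(n,'scanner',len(k),cv2.minAreaRect((k[:,:2]*1000).astype(np.float32)) if len(k)>5 else '',np.median(k[:,2]),'local',np.percentile(loc[m],[2,50,98],axis=0).round(3).tolist())
    mw=m&(hv[...,2]>170); k=Q[mw]; print(' white',len(k),cv2.minAreaRect((k[:,:2]*1000).astype(np.float32)) if len(k)>5 else '',np.percentile(k[:,2],[5,50,95]) if len(k) else '')
```

```text
[0.52088691 0.0181126  0.17370345] [-0.112  0.347  1.556 -0.     1.239 -1.661]
brass 114 [[0.612, 0.059, 0.048], [0.621, 0.075, 0.087], [0.627, 0.11, 0.099]]
brass 99 [[0.583, -0.026, 0.0], [0.621, -0.008, 0.087], [0.631, 0.022, 0.098]]
brass 81 [[0.614, -0.105, 0.056], [0.628, -0.088, 0.089], [0.64, -0.064, 0.098]]
mat []
scene plate 571 [[0.657, -0.261, 0.073], [0.663, -0.227, 0.117], [0.679, -0.187, 0.14]]
scene scanner 793 ((515.7970581054688, 322.7787780761719), (139.15948486328125, 189.9197998046875), 38.707733154296875) 0.0449810001239036 local [[-0.052, -0.08], [-0.02, -0.01], [0.069, 0.095]]
 white 273 ((488.9989013671875, 319.8957214355469), (31.419906616210938, 103.86260986328125), 34.75358200073242) [0.03874016 0.04340379 0.0461678 ]
top plate 392 [[0.656, -0.259, 0.082], [0.658, -0.224, 0.12], [0.678, -0.187, 0.14]]
top scanner 1768 ((519.3331298828125, 325.3286437988281), (130.7135009765625, 189.87130737304688), 38.4868049621582) 0.04341809003628738 local [[-0.05, -0.081], [-0.018, -0.004], [0.069, 0.085]]
 white 648 ((488.98309326171875, 321.4034423828125), (36.43492126464844, 109.57546997070312), 34.7744026184082) [0.03857784 0.04270767 0.04660844]
```

All three blanks hang on hooks 1–3, the gates are upright and the mat is empty. The scanner body is at about (0.489,0.3215), yaw ≈ -55°. Before reaching in I'll check the clearance to the open lid.

Run:
```python
from h import *
R2=R.from_euler('z',.671).as_matrix()[:2,:2]
for n in ('top','scene'):
    Q=pts(cam(n)); loc=(Q[...,:2]-[.5157,.3225])@R2
    for a,b in ((.065,.085),(.085,.105),(.105,.13),(.13,.17),(.17,.22)):
        m=(loc[...,0]>.02)&(loc[...,0]<.2)&(np.abs(loc[...,1])<.1)&(Q[...,2]>a)&(Q[...,2]<b); print(n,a,m.sum(),np.percentile(loc[m][:,0],[1,50]).round(3) if m.sum() else '')
plan([.5032,.3009,.10],yaw=2.177,via=[[.521,.10,.17]])
```

```text
top 0.065 601 [0.072 0.078]
top 0.085 630 [0.079 0.085]
top 0.105 833 [0.086 0.092]
top 0.13 1475 [0.095 0.104]
top 0.17 2033 [0.108 0.119]
scene 0.065 116 [0.07  0.075]
scene 0.085 122 [0.077 0.082]
scene 0.105 152 [0.084 0.09 ]
scene 0.13 280 [0.093 0.101]
scene 0.17 487 [0.107 0.119]
1st of 1 [0.0169, 0.8212, 0.0349, -0.0001, -0.0003, 0.2998] rows>= 6
x2 [0.8762, 0.4992, 0.35, 0.0, 0.0, 0.0] rows>= 2
```

Call:
{"fn": "move_arm", "kwargs": {"motion": [[0, 0.2, 0.03, 0, 0, 0.2998], [0, 0.4, 0.03, 0, 0, 0.2998], [0, 0.6, 0.03, 0, 0, 0.2998], [0.017, 0.821, 0.03, 0, 0, 0.2998], [0.017, 0.821, 0.03, 0, 0, 0.2998], [0.017, 0.821, 0.03, 0, 0, 0.2998], [0.017, 0.821, 0.03, 0, 0, 0.2998]], "fingers": 0.35}}

```text
time: 34.95
tool_pos: [0.5211, 0.1003, 0.1709]
tool_rot: [-3.141, -0.0, 2.181]
contact_force: [-0.2, 0.8, 0.1]
opening: 0.062
grip_force: 0.0
```

Call:
{"fn": "move_arm", "kwargs": {"motion": [[0.44, 0.25, 0, 0, 0, 0], [0.876, 0.5, 0, 0, 0, 0], [0.876, 0.5, 0, 0, 0, 0]]}}

```text
time: 35.33
tool_pos: [0.5116, 0.2036, 0.171]
tool_rot: [3.141, -0.001, 2.184]
contact_force: [0.2, 0.2, 0.6]
opening: 0.0619
grip_force: 0.0
```

Call:
{"fn": "move_arm", "kwargs": {"motion": [[0.44, 0.25, 0, 0, 0, 0], [0.876, 0.5, 0, 0, 0, 0], [0.876, 0.5, 0.3, 0, 0, 0], [0.876, 0.5, 0.6, 0, 0, 0], [0.876, 0.5, 0.7, 0, 0, 0], [0.876, 0.5, 0.7, 0, 0, 0]]}}

```text
time: 36.08
tool_pos: [0.5034, 0.3009, 0.1011]
tool_rot: [-3.141, -0.0, 2.178]
contact_force: [1.4, 0.2, 0.8]
opening: 0.0617
grip_force: 0.0
```

```bash
cat >> h.py <<'E'
def scanner(c):
    s=robot.observe(); Rt=R.from_euler('xyz',s['tool_rot']); P=pts(c); q=Rt.inv().apply(P.reshape(-1,3)-s['tool_pos']).reshape(P.shape)
    m=((c['image'].min(2)>110)&(P[...,2]>.034)&(P[...,2]<.05)&(np.hypot(P[...,0]-.495,P[...,1]-.313)<.09)).astype(np.uint8)
    n,l,st,_=cv2.connectedComponentsWithStats(m)
    for i in range(1,n):
        if st[i,4]>60:
            k=q[l==i]; w=P[l==i]; print('white',st[i],'tool',cv2.minAreaRect((k[:,:2]*1000).astype(np.float32)),'x range',np.percentile(k[:,0],[1,99]).round(4),'y',np.percentile(k[:,1],[1,50,99]).round(4),'z',np.median(w[:,2]).round(4))
E
python3 - <<'E'
from h import *
s=robot.observe(); print(s['tool_pos'],s['tool_rot'],s['opening'])
c=cam('wrist'); save(c,'sc.png'); scanner(c)
E
```

```text
[0.50341167 0.30090212 0.10105968] [-3.14091214e+00 -7.66930554e-05  2.17807732e+00] 0.0617428999303472
white [ 259  115   44  127 4947] tool ((25.765287399291992, -2.3137130737304688), (112.00062561035156, 35.951568603515625), 1.1547183990478516) x range [-0.0252  0.0802] y [-0.0198 -0.0027  0.015 ] z 0.0436
```

Call:
{"fn": "move_arm", "kwargs": {"motion": [[0, -0.028, 0.2, 0, 0, 0.0064], [0, -0.028, 0.5, 0, 0, 0.0064], [0, -0.028, 0.7, 0, 0, 0.0064], [0, -0.028, 0.7, 0, 0, 0.0064]]}}

```text
time: 36.62
tool_pos: [0.5008, 0.2998, 0.0311]
tool_rot: [-3.141, -0.0, 2.158]
contact_force: [-0.7, 0.7, 0.2]
opening: 0.062
grip_force: 0.0
```

Call:
{"fn": "move_arm", "kwargs": {"motion": [[0, 0, 0.15, 0, 0, 0], [0, 0, 0.3, 0, 0, 0], [0, 0, 0.4, 0, 0, 0], [0, 0, 0.45, 0, 0, 0], [0, 0, 0.455, 0, 0, 0], [0, 0, 0.455, 0, 0, 0]]}}

```text
time: 37.38
tool_pos: [0.5011, 0.3002, -0.0141]
tool_rot: [3.141, 0.0, 2.158]
contact_force: [-0.5, -0.5, 0.4]
opening: 0.0617
grip_force: 0.0
```

Call:
{"fn": "move_arm", "kwargs": {"motion": [[0, 0, 0, 0, 0, 0], [0, 0, 0, 0, 0, 0], [0, 0, 0, 0, 0, 0], [0, 0, 0, 0, 0, 0], [0, 0, 0, 0, 0, 0], [0, 0, 0, 0, 0, 0], [0, 0, 0, 0, 0, 0]], "fingers": -0.6, "newtons": 30}}

```text
time: 38.25
tool_pos: [0.5012, 0.3003, -0.0141]
tool_rot: [3.141, 0.0, 2.158]
contact_force: [0.6, 0.5, 0.7]
opening: 0.0357
grip_force: 30.0
```

Call:
{"fn": "move_arm", "kwargs": {"motion": [[0, 0, -0.1, 0, 0, 0], [0, 0, -0.3, 0, 0, 0], [0, 0, -0.6, 0, 0, 0], [0, 0, -0.9, 0, 0, 0], [0, 0, -1, 0, 0, 0], [0, 0, -1, 0, 0, 0], [0, 0, -1, 0, 0, 0]]}}

```text
time: 39.12
tool_pos: [0.4999, 0.2997, 0.0842]
tool_rot: [-3.139, -0.0, 2.158]
contact_force: [0.2, 0.5, -3.3]
opening: 0.0358
grip_force: 30.0
```

Run:
```python
from h import *
s=robot.observe(); print(s['tool_pos'],s['opening'],s['contact_force'],s['grip_force'])
plan([.488,-.2244,.065],yaw=3.12,via=[[.46,.21,.12],[.45,-.10,.12]])
```

```text
[0.49989779 0.29967374 0.08423919] 0.03582123477651351 [ 0.21442194  0.52088666 -3.33986489] 29.990935027599335
1st of 1 [-0.5252, -0.8299, -0.3557, -0.0007, -0.0005, -0.3062] rows>= 7
x4 [0.0083, -0.7754, -0.0, 0.0, 0.0, 0.0] rows>= 2
x2 [-0.2034, -0.6178, 0.275, 0.0, 0.0, 0.0] rows>= 2
```

Call:
{"fn": "move_arm", "kwargs": {"motion": [[-0.1, -0.15, -0.2, 0, 0, 0], [-0.25, -0.35, -0.35, 0, 0, -0.04], [-0.4, -0.6, -0.356, 0, 0, -0.09], [-0.525, -0.83, -0.356, 0, 0, -0.14], [-0.525, -0.83, -0.356, 0, 0, -0.19], [-0.525, -0.83, -0.356, 0, 0, -0.24], [-0.525, -0.83, -0.356, 0, 0, -0.29], [-0.525, -0.83, -0.356, 0, 0, -0.3062], [-0.525, -0.83, -0.356, 0, 0, -0.3062], [-0.525, -0.83, -0.356, 0, 0, -0.3062]]}}

```text
time: 40.38
tool_pos: [0.4605, 0.2103, 0.1206]
tool_rot: [-3.141, -0.001, 3.119]
contact_force: [1.3, -0.1, -2.7]
opening: 0.0357
grip_force: 30.0
```

Call:
{"fn": "move_arm", "kwargs": {"motion": [[0, -0.3, 0, 0, 0, 0], [0.01, -0.6, 0, 0, 0, 0], [0.01, -0.9, 0, 0, 0, 0], [0.01, -1, 0, 0, 0, 0]]}}

```text
time: 40.88
tool_pos: [0.4576, 0.1093, 0.1211]
tool_rot: [-3.142, -0.0, 3.118]
contact_force: [1.0, -0.3, -3.1]
opening: 0.0355
grip_force: 30.0
```

Call:
{"fn": "move_arm", "kwargs": {"motion": [[0, -0.4, 0, 0, 0, 0], [0.01, -0.8, 0, 0, 0, 0], [0.01, -1, 0, 0, 0, 0], [0.01, -1, 0, 0, 0, 0]]}}

```text
time: 41.38
tool_pos: [0.4547, 0.0099, 0.1212]
tool_rot: [3.141, 0.0, 3.118]
contact_force: [0.1, -0.2, -1.9]
opening: 0.0358
grip_force: 30.0
```

Call:
{"fn": "move_arm", "kwargs": {"motion": [[0, -0.4, 0, 0, 0, 0], [0.01, -0.8, 0, 0, 0, 0], [0.01, -1, 0, 0, 0, 0], [0.01, -1, 0, 0, 0, 0]]}}

```text
time: 41.88
tool_pos: [0.4517, -0.0895, 0.1211]
tool_rot: [3.141, 0.0, 3.118]
contact_force: [0.2, 0.4, -2.4]
opening: 0.0359
grip_force: 30.0
```

Run:
```python
from h import *
s=robot.observe(); print(s['tool_pos'],s['opening'])
Rt=R.from_euler('xyz',s['tool_rot']); c=cam('wrist'); P=pts(c); q=Rt.inv().apply(P.reshape(-1,3)-s['tool_pos']); sat=c['image'].reshape(-1,3)
m=(sat.min(1)>110)&(np.abs(q[:,1])<.03)&(q[:,0]>-.04)&(q[:,0]<.09)&(q[:,2]>-.08)&(q[:,2]<-.03)
k=q[m]; print(len(k),cv2.minAreaRect((k[:,:2]*1000).astype(np.float32)),np.polyfit(k[:,0],k[:,2],1),np.median(k[:,2]))
plan([.488,-.2244,.065],yaw=3.12)
# label plane
for n in('scene','top'):
    c=cam(n); P=pts(c); k=P[(P[...,1]<-.2)&(P[...,1]>-.25)&(P[...,0]>.63)&(P[...,0]<.68)&(P[...,2]>.075)&(P[...,2]<.135)]; print(n,len(k),k.mean(0) if len(k) else '')
```

```text
[ 0.45170678 -0.08945338  0.1211129 ] 0.03590684450803045
13902 ((23.149559020996094, 0.09427642822265625), (117.48755645751953, 59.861968994140625), 0.7657817006111145) [ 0.02944484 -0.05892244] -0.05781927821479356
1st of 2 [-0.1975, -0.6746, 0.2798, 0.0003, -0.0001, -0.0002] rows>= 2
x1 [-0.197, -0.6745, 0.2804, 0.0, 0.0, 0.0] rows>= 2
scene 349 [ 0.66881578 -0.22582326  0.11036855]
top 219 [ 0.66086546 -0.22532014  0.11320206]
```

Call:
{"fn": "move_arm", "kwargs": {"motion": [[-0.1, -0.35, 0.14, 0, 0, 0], [-0.2, -0.675, 0.28, 0, 0, 0], [-0.2, -0.675, 0.28, 0, 0, 0]]}}

```text
time: 42.4
tool_pos: [0.4701, -0.1577, 0.0922]
tool_rot: [3.141, -0.001, 3.119]
contact_force: [-0.0, 0.3, -2.6]
opening: 0.0356
grip_force: 30.0
```

Call:
{"fn": "move_arm", "kwargs": {"motion": [[-0.07, -0.3, 0.14, 0, 0, 0], [-0.15, -0.55, 0.25, 0, 0, 0], [-0.197, -0.675, 0.28, 0, 0, 0], [-0.197, -0.675, 0.28, 0, 0, 0], [-0.197, -0.675, 0.28, 0, 0, 0], [-0.197, -0.675, 0.28, 0, 0, 0]]}}

```text
time: 43.15
tool_pos: [0.4882, -0.2244, 0.0657]
tool_rot: [3.141, 0.0, 3.121]
contact_force: [0.4, -0.6, -1.9]
opening: 0.0354
grip_force: 30.0
```

Run:
```python
from h import *
s=robot.observe(); print(s['tool_pos'],s['tool_rot'],s['opening'])
c=cam('scene'); cv2.imwrite('pics/scan.png',cv2.resize(c['image'][150:350,60:360],None,fx=2.6,fy=2.6,interpolation=cv2.INTER_CUBIC)[...,::-1])
P=pts(c); 
m=(P[...,0]>.5)&(P[...,0]<.6)&(np.abs(P[...,1]+.226)<.03)&(P[...,2]>.085)&(P[...,2]<.14); k=P[m]; print('head',len(k),np.percentile(k,[1,50,99],axis=0).round(3).tolist())
```

```text
[ 0.48816671 -0.22441291  0.06565011] [3.14149213e+00 3.11096662e-04 3.12091847e+00] 0.03543992966786654
head 452 [[0.502, -0.249, 0.095], [0.544, -0.227, 0.127], [0.557, -0.205, 0.133]]
```

View pics/scan.png

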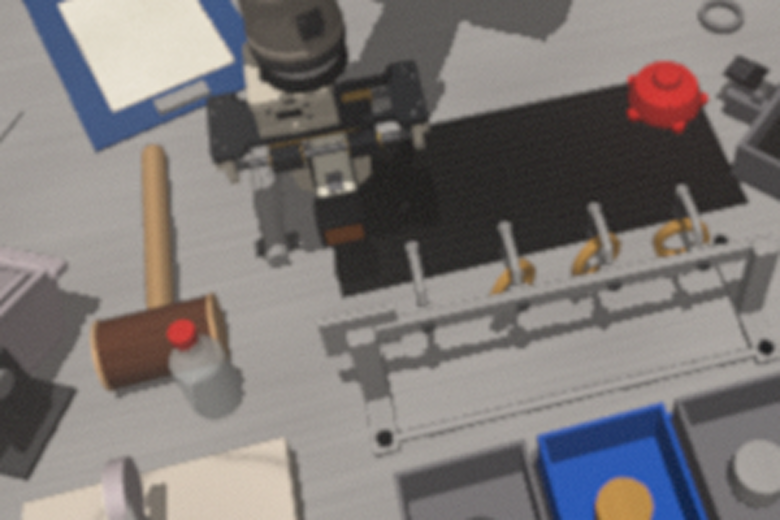

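The reader's amber window at (345,233) faces the label plate at (355,325) squarely at 10 cm, and three blanks hang at (515,275), (597,253) and (680,238). Holding here for 3 s.

Call:
{"fn": "move_arm", "kwargs": {"motion": [[0, 0, 0, 0, 0, 0], [0, 0, 0, 0, 0, 0], [0, 0, 0, 0, 0, 0], [0, 0, 0, 0, 0, 0], [0, 0, 0, 0, 0, 0], [0, 0, 0, 0, 0, 0], [0, 0, 0, 0, 0, 0], [0, 0, 0, 0, 0, 0], [0, 0, 0, 0, 0, 0], [0, 0, 0, 0, 0, 0], [0, 0, 0, 0, 0, 0], [0, 0, 0, 0, 0, 0]]}}

```text
time: 44.7
tool_pos: [0.4882, -0.2253, 0.0652]
tool_rot: [3.142, 0.0, 3.12]
contact_force: [0.3, 0.4, -1.9]
opening: 0.0356
grip_force: 30.0
```

Call:
{"fn": "move_arm", "kwargs": {"motion": [[0, 0, 0, 0, 0, 0], [0, 0, 0, 0, 0, 0], [0, 0, 0, 0, 0, 0], [0, 0, 0, 0, 0, 0], [0, 0, 0, 0, 0, 0], [0, 0, 0, 0, 0, 0], [0, 0, 0, 0, 0, 0], [0, 0, 0, 0, 0, 0], [0, 0, 0, 0, 0, 0], [0, 0, 0, 0, 0, 0], [0, 0, 0, 0, 0, 0], [0, 0, 0, 0, 0, 0]]}}

```text
time: 46.2
tool_pos: [0.4882, -0.2253, 0.0652]
tool_rot: [3.142, 0.0, 3.12]
contact_force: [-0.5, 0.1, -2.1]
opening: 0.036
grip_force: 30.0
```

Call:
{"fn": "move_arm", "kwargs": {"motion": [[0.1, 0.3, -0.14, 0, 0, 0], [0.2, 0.675, -0.28, 0, 0, 0], [0.3, 1, -0.55, 0, 0, 0], [0.3, 1, -0.55, 0, 0, 0]]}}

```text
time: 46.7
tool_pos: [0.4609, -0.1234, 0.122]
tool_rot: [-3.141, 0.003, 3.123]
contact_force: [0.5, 0.4, -1.2]
opening: 0.0359
grip_force: 30.0
```

Call:
{"fn": "move_arm", "kwargs": {"motion": [[0, 0.4, 0, 0, 0, 0], [0, 0.8, 0, 0, 0, 0], [0, 1, 0, 0, 0, 0], [0, 1, 0, 0, 0, 0]]}}

```text
time: 47.2
tool_pos: [0.4626, -0.0242, 0.1197]
tool_rot: [-3.142, -0.0, 3.122]
contact_force: [0.3, 0.1, -1.8]
opening: 0.036
grip_force: 30.0
```

Call:
{"fn": "move_arm", "kwargs": {"motion": [[0, 0.4, 0, 0, 0, 0], [0, 0.8, 0, 0, 0, 0], [0, 1, 0, 0, 0, 0], [0, 1, 0, 0, 0, 0]]}}

```text
time: 47.7
tool_pos: [0.465, 0.0752, 0.1198]
tool_rot: [-3.141, -0.0, 3.121]
contact_force: [-0.3, -0.8, -2.5]
opening: 0.0361
grip_force: 30.0
```

Call:
{"fn": "move_arm", "kwargs": {"motion": [[0, 0.4, 0, 0, 0, 0], [0, 0.8, 0, 0, 0, 0], [0, 1, 0, 0, 0, 0], [0, 1, 0, 0, 0, 0], [0, 1, 0, 0, 0, 0]]}}

```text
time: 48.32
tool_pos: [0.467, 0.1737, 0.12]
tool_rot: [-3.141, -0.0, 3.119]
contact_force: [-0.1, 0.0, -1.6]
opening: 0.0357
grip_force: 30.0
```

Run:
```python
from h import *
s=robot.observe(); print(s['tool_pos'],s['opening'])
plan([.5012,.3003,.10],yaw=2.158,via=[[.463,.23,.12]])
```

```text
[0.46703562 0.17373174 0.11996281] 0.03567694268656505
1st of 1 [0.053, 0.5616, -0.0007, -0.0003, -0.0, 0.3059] rows>= 7
x1 [0.3736, 0.7075, 0.2, 0.0, 0.0, 0.0] rows>= 2
```

Call:
{"fn": "move_arm", "kwargs": {"motion": [[0.05, 0.1, 0, 0, 0, 0.3059], [0.05, 0.2, 0, 0, 0, 0.3059], [0.05, 0.3, 0, 0, 0, 0.3059], [0.05, 0.45, 0, 0, 0, 0.3059], [0.053, 0.562, 0, 0, 0, 0.3059], [0.053, 0.562, 0, 0, 0, 0.3059], [0.053, 0.562, 0, 0, 0, 0.3059], [0.053, 0.562, 0, 0, 0, 0.3059], [0.053, 0.562, 0, 0, 0, 0.3059]]}}

```text
time: 49.45
tool_pos: [0.4628, 0.2312, 0.1203]
tool_rot: [3.142, 0.0, 2.16]
contact_force: [-0.3, -0.2, -2.9]
opening: 0.036
grip_force: 30.0
```

Call:
{"fn": "move_arm", "kwargs": {"motion": [[0.15, 0.3, 0, 0, 0, 0], [0.3, 0.6, 0, 0, 0, 0], [0.374, 0.7075, 0.1, 0, 0, 0], [0.374, 0.7075, 0.2, 0, 0, 0], [0.374, 0.7075, 0.2, 0, 0, 0], [0.374, 0.7075, 0.2, 0, 0, 0]]}}

```text
time: 50.2
tool_pos: [0.5005, 0.3012, 0.1003]
tool_rot: [-3.141, 0.0, 2.159]
contact_force: [-0.4, -0.6, -1.9]
opening: 0.0357
grip_force: 30.0
```

Run:
```python
from h import *
s=robot.observe(); print(s['tool_pos'],s['tool_rot'],s['opening'])
plan([.5012,.3003,.02],yaw=2.158)
```

```text
[0.50050783 0.30120427 0.1003085 ] [-3.14115383e+00  4.01483852e-05  2.15859682e+00] 0.03566440627731983
1st of 1 [-0.0113, 0.0011, 0.8031, -0.0001, 0.0, 0.0002] rows>= 2
```

Call:
{"fn": "move_arm", "kwargs": {"motion": [[-0.01, 0, 0.25, 0, 0, 0], [-0.01, 0, 0.5, 0, 0, 0], [-0.01, 0, 0.75, 0, 0, 0], [-0.01, 0, 0.85, 0, 0, 0], [-0.01, 0, 0.85, 0, 0, 0]]}}

```text
time: 50.82
tool_pos: [0.5013, 0.3008, 0.0153]
tool_rot: [-3.141, -0.0, 2.159]
contact_force: [0.0, 0.2, -1.8]
opening: 0.0358
grip_force: 30.0
```

Call:
{"fn": "move_arm", "kwargs": {"motion": [[0, 0, 0.1, 0, 0, 0], [0, 0, 0.2, 0, 0, 0], [0, 0, 0.26, 0, 0, 0], [0, 0, 0.285, 0, 0, 0], [0, 0, 0.293, 0, 0, 0], [0, 0, 0.293, 0, 0, 0], [0, 0, 0.293, 0, 0, 0]]}}

```text
time: 51.7
tool_pos: [0.5015, 0.3012, -0.0138]
tool_rot: [3.141, 0.0, 2.159]
contact_force: [0.1, -0.3, -3.2]
opening: 0.0357
grip_force: 30.0
```

Call:
{"fn": "move_arm", "kwargs": {"motion": [[0, 0, 0.005, 0, 0, 0], [0, 0, 0.005, 0, 0, 0]]}}

```text
time: 51.95
tool_pos: [0.5016, 0.3012, -0.0141]
tool_rot: [3.141, 0.0, 2.159]
contact_force: [-0.8, -0.0, 0.9]
opening: 0.0355
grip_force: 30.0
```

Call:
{"fn": "move_arm", "kwargs": {"motion": [[0, 0, 0, 0, 0, 0], [0, 0, 0, 0, 0, 0], [0, 0, 0, 0, 0, 0], [0, 0, 0, 0, 0, 0], [0, 0, 0, 0, 0, 0], [0, 0, 0, 0, 0, 0]], "fingers": 0.35}}

```text
time: 52.7
tool_pos: [0.5014, 0.3011, -0.0146]
tool_rot: [3.141, -0.0, 2.159]
contact_force: [0.2, -0.1, -0.5]
opening: 0.0615
grip_force: 0.0
```

Call:
{"fn": "move_arm", "kwargs": {"motion": [[0, 0, -0.3, 0, 0, 0], [0, 0, -0.6, 0, 0, 0], [0, 0, -0.9, 0, 0, 0], [0, 0, -1, 0, 0, 0], [0, 0, -1, 0, 0, 0]]}}

```text
time: 53.32
tool_pos: [0.5014, 0.3012, 0.0855]
tool_rot: [3.141, 0.0, 2.159]
contact_force: [-0.6, -0.5, -0.5]
opening: 0.0622
grip_force: 0.0
```

Call:
{"fn": "move_arm", "kwargs": {"motion": [[-0.3, -0.4, -0.4, 0, 0, 0], [-0.6, -0.9, -0.5, 0, 0, 0], [-0.6, -0.9, -0.5, 0, 0, 0], [-0.6, -0.9, -0.5, 0, 0, 0], [-0.6, -0.9, -0.5, 0, 0, 0], [-0.6, -0.9, -0.5, 0, 0, 0]]}}

```text
time: 54.08
tool_pos: [0.4598, 0.2019, 0.1347]
tool_rot: [-3.141, -0.0, 2.16]
contact_force: [-0.2, -0.6, 0.3]
opening: 0.0619
grip_force: 0.0
```

Run:
```python
from h import *
s=robot.observe(); print(s['tool_pos'],s['contact_force'],s['time'])
for n in('scene','top'):
    c=cam(n); 
    print(n); [brass(c,y) for y in (.084,-.001,-.0865)]; print(rings(c))
    P=pts(c); R2=R.from_euler('z',.671).as_matrix()[:2,:2]; loc=(P[...,:2]-[.5157,.3225])@R2
    k=P[(np.abs(loc[...,0])<.07)&(np.abs(loc[...,1])<.095)&(P[...,2]>.022)&(P[...,2]<.075)&(c['image'].min(2)>150)]; print('white',len(k),cv2.minAreaRect((k[:,:2]*1000).astype(np.float32)) if len(k)>5 else '',np.percentile(k[:,2],[5,50,95]) if len(k) else '')
    m=(loc[...,0]>.02)&(loc[...,0]<.2)&(np.abs(loc[...,1])<.1)&(P[...,2]>.17)&(P[...,2]<.22); print('lid',m.sum())
    k=P[(P[...,0]>.592)&(P[...,0]<.613)&(P[...,2]>.1)&(P[...,2]<.12)]; print('gates',[len(k[np.abs(k[:,1]-y)<.008]) for y in (.083,-.001,-.0865)])
```

```text
[0.45979057 0.20194336 0.1347353 ] [-0.2141331  -0.57293752  0.31766417] 54.075
scene
brass 115 [[0.612, 0.059, 0.048], [0.621, 0.076, 0.088], [0.627, 0.109, 0.099]]
brass 98 [[0.606, -0.026, 0.045], [0.621, -0.009, 0.087], [0.632, 0.022, 0.097]]
brass 79 [[0.613, -0.105, 0.054], [0.628, -0.089, 0.089], [0.64, -0.065, 0.098]]
[]
white 270 ((486.44915771484375, 321.45794677734375), (32.1416015625, 103.01472473144531), 34.42106246948242) [0.03911981 0.0435094  0.04653374]
lid 481
gates [16, 12, 8]
top
brass 149 [[0.612, 0.06, 0.001], [0.619, 0.081, 0.086], [0.651, 0.111, 0.114]]
brass 152 [[0.604, -0.023, 0.002], [0.618, -0.003, 0.086], [0.643, 0.026, 0.131]]
brass 143 [[0.61, -0.105, -0.001], [0.624, -0.079, 0.086], [0.653, -0.061, 0.135]]
[]
white 70 ((454.2530822753906, 351.4377746582031), (33.847808837890625, 15.837343215942383), 86.01904296875) [0.03886249 0.04245019 0.04538437]
lid 2035
gates [10, 10, 9]
```

The blanks are all hung, the gates are shut, the scanner lies flat in the dock (body top at z 44 mm), the lid is open and the robot is clear.

```bash
python3 -c "
from cell import robot
print(robot.hand_in())"
```

```text
the job is handed in; nothing more can be done
None
```

The three brass blanks present hang on hooks 1–3 with the gates shut, the reader was held square to the label at 10 cm for 3 s and laid flat back in the open dock, and the job is handed in at about 54 s; no verdict was returned.

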